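Unload the bottle warmer in the treatment room

ROBOT

A 6-joint arm with a two-finger parallel gripper is mounted at the origin on the work surface. World frame = base frame: x ahead of the robot, y to its left, z up, the work surface at z = 0. Lengths are in m, angles in rad, forces in N, time in s.
With the tool pointing down it reaches from about 0.375 to 0.9 m from the base axis. Payload 3.1 kg.
Tool frame: the origin (TCP) lies at the very end of the fingers, on their centre line; the grasp point (between the pads) lies 19 mm behind it; z points along the fingers, y is the direction in which the jaws open and shut (so a half turn about z gives the same grasp; the last joint's range is limited). The gripper opens to 87 mm and grips with 3 to 60 N. Pads are 19 mm wide; open, the fingers measure 117 mm over their backs; the gripper's body (75 mm by 190 mm) begins 51 mm behind the grasp point.
Start: joints at [-1.375, 0.527, 1.433, -0, 1.181, -0.178], TCP at [0.228, -0.582, 0.223] pointing down, gripper open.
Joint ranges: [-3.08, 3.08], [-0.75, 2.2], [0.22, 2.44], [-1.43, 4.57], [0, 2.65], [-2.85, 2.85]. Speed limits (rad/s): [2.79, 2.79, 3.14, 3.14, 3.14, 3.14].

INTERFACE

Orientations are given as a rotation vector (axis times angle).
In Python, from workcell import observe, vision, env gives the robot as it stands.
- The arm moves only by the tool apply_moves, never from a script. Its argument "moves" is a list of rows, each an object of numbers: "tx", "ty", "tz": the shift along the tool's x, y, z in units of 40 mm (1.0 is 40 mm); "spin": the turn about the tool's z in units of 6 degrees (1.0 is 6 degrees). A call has 1 to 5 rows; each row is the pose to reach, as a shift and turn from the pose measured when the call began, along the tool's axes at that moment; what a row does not reach only later rows make up. A row lasts 1/10 s, in which the tool goes at most 50 mm and 8.59 degrees, less where a joint would pass 70% of its speed; a pose out of reach is approached as far as the arm can. A call with a gripper value outside its range is refused whole. "hand" is the gripper's target within -1 to 1 (shut at 1, half-way at 0, fully open at -1), set as the call begins (left out, the last holds). The fingers move at their own pace and stop on an object; "newtons" is the grip in N (left out, the last holds). Time passes only in rows, so rows that repeat a pose let the fingers close. It gives the time, the measured TCP pose, the force and the opening at its end, in the units of the state.
- observe(): the state, without advancing time (a new reading comes with each control period).
- vision.snapshot(name): name is "scene" or "top" or "wrist"; returns the picture (480x640x3 uint8, red, green, blue); there is no depth.
- vision.calibration(name): a dict with "camera_matrix" (3x3 intrinsics, pixels), "k1" (the pictures are not rectified: a ray, as slopes to the right and down, at radius r is drawn at 1 + k1 r^2 times it, then the intrinsics apply), "R" (3x3) and "t" (3): a world point X has camera coordinates R X + t; the wrist camera has in their place "T_tool_cam" (4x4, takes a point from camera to tool coordinates, whose origin is the TCP and whose axes are the flange's). Camera axes: x right, y down, z forward; pixel columns grow to the right and rows downward; lengths in m; the calibration is good to about 2 mm. A picture is of the moment at which its call begins: read the wrist's pose just before it. calibration takes no time and is no camera call.
- env.job_done(): hands the job in, once; it reports no verdict.
The state is a dict: "time_s": time; "q": joint angles; "joint_vel": joint speeds; "joint_efforts": joint torques, N m; "ee_pos": TCP position; "tool_rot": TCP orientation; "contact_force": force on the tool from outside, world axes, zero at the start; "ft_torque": the same for the moment, N m; "opening": finger opening in m.
Only numpy, scipy, OpenCV 4.12 (cv2) and the standard library are available. Lean on these libraries where they do the work, as an engineer would, in place of code of your own. Each camera call takes 0.05 s, during which the arm holds its last target.

TASK

The bottles in the round warmer are ready but its lid is hot: first take the swab jar off the lid rest and stand it upright on the small raised shelf, then hook the lid's loop with the lid lifter (never touch the lid with the hand), carry the lid slowly and level, and set it gently, right way up, in the middle of the lid rest. Hang the lifter back in its holder, and stand every bottle from the warmer upright on the flat tray. Leave the finger oximeter, the steel dish and the sanitiser bottle where they are.

Things in the scene. Friction and masses are not known exactly. Their poses are not given: they have to be found in the camera images.
- warmer_mouth (a point): Centre of the warmer's open mouth, at rim height, 115 mm above the bench. Fixed round steel chamber, outside diameter 192 mm, inside 180 mm, wall 6 mm; its inner floor lies 71 mm below this point (44 mm above the bench).
- lid: Hot loose steel lid, 0.3 kg, on the warmer at the start; only the lifter may touch it. Origin: centre of its underside, z up. From below: plug 160 mm across, 6 mm thick, loose in the warmer's mouth (10 mm play all round); plate 200 mm across, its upper face 10 mm above the origin; fixed upright loop. On the warmer its origin is 6 mm below the rim, on the lid rest at the rest's top.
- lid_loop (a point): Middle of the loop's straight top bar, on the lid's axis, 60 mm above the lid's origin; same axes as the lid. Round bar 8 mm thick, straight for 50 mm along the lid's y. The loop is 76 mm wide over all, in the lid's y-z plane: a hook goes through it along the lid's x, from either side. Under the bar 46 mm free height, 60 mm free width.
- rest_top (a point): Centre of the top of the lid rest: fixed round flat trivet, 156 mm across, top 30 mm above the bench. The lid goes here, lying flat on its plug (centre within 40 mm). It is at one side of the bench and the tray at the other; which side varies.
- lifter_grip (a point): Centre of the grip of the loose lid lifter (0.14 kg) that hangs in its holder at the start. z up as hung and as used, x the way its hook points. Grip: upright black block 36 (x) by 22 (y) by 50 mm high, taken from above across y. Under it a flat guard 44 (x) by 76 (y), 6 mm thick, its underside 31 mm below this point; then a stem, stepping back to x = -26 mm, 65 mm below this point.
- lifter_hook (a point): Lowest point of the lifter's hook, straight under the grip, 119 mm below the grip's centre, midway between two parallel prongs 7 mm thick at y = -11 and +11 mm: the loop bar settles on them here. Prong tips rise to x = +15 mm, 16 mm higher; behind, a cross bar and the stem at x = -26 mm. The hook takes the bar by moving in +x below it, then up. Over all x -30 to +19 mm, 29 mm wide, 3.5 mm down.
- lifter: The whole lid lifter; origin at the middle of the guard's underside, 31 mm below the grip's centre; same axes as lifter_grip.
- holder_seat (a point): Fixed lifter holder: point midway between its two level rails, at their tops, 130 mm above the bench. Rails along its x (-40 to +42 mm), 24 mm wide, 48 mm free between; back plate at +42 mm. The lifter hangs with its guard flat on both rails, underside here, lifter x along holder x; goes in and out straight up and down. Holder and shelf change sides between starts.
- shelf_top (a point): Centre of the top of the small fixed raised shelf, 120 mm (x) by 130 mm (y), top 50 mm above the bench.
- jar_center (a point): Loose heavy-bottomed swab jar (0.22 kg) that stands on the lid rest at the start; point on its axis half-way up, 42 mm above its underside; z up. Glass body 66 mm across with a fixed steel top 68 mm across, up to 60 mm; on it a knob 22 mm across from 60 to 84 mm above the underside.
- tray_top (a point): Centre of the top of the fixed flat tray without rim, 170 by 170 mm, top 12 mm above the bench.
- bottle0_center (a point): Small capped bottle (0.09 kg) standing on the warmer's floor at the start; two to four are present (None if absent). Point on its axis half-way up, 30 mm above its underside; z up. Heavy-bottomed glass body 44 mm across and 32 mm high, neck 20 mm across, metal cap 26 mm across from 40 to 60 mm above the underside: take it by the cap from above.
- bottle1_center (a point): Small capped bottle (0.09 kg) standing on the warmer's floor at the start; two to four are present (None if absent). Point on its axis half-way up, 30 mm above its underside; z up. Heavy-bottomed glass body 44 mm across and 32 mm high, neck 20 mm across, metal cap 26 mm across from 40 to 60 mm above the underside: take it by the cap from above.
- bottle2_center (a point): Small capped bottle (0.09 kg) standing on the warmer's floor at the start; two to four are present (None if absent). Point on its axis half-way up, 30 mm above its underside; z up. Heavy-bottomed glass body 44 mm across and 32 mm high, neck 20 mm across, metal cap 26 mm across from 40 to 60 mm above the underside: take it by the cap from above.
- bottle3_center (a point): Small capped bottle (0.09 kg) standing on the warmer's floor at the start; two to four are present (None if absent). Point on its axis half-way up, 30 mm above its underside; z up. Heavy-bottomed glass body 44 mm across and 32 mm high, neck 20 mm across, metal cap 26 mm across from 40 to 60 mm above the underside: take it by the cap from above.
- oximeter: Bystander: small finger oximeter, 55 by 34 by 30 mm high, origin at the centre of its underside.
- dish: Bystander: rectangular steel dish, 90 (x) by 140 (y) by 26 mm high, origin at the centre of its underside.
- sanitiser: Bystander: pump bottle, 60 mm across, 141 mm high, origin at the centre of its underside.

How it is judged:
On the way, in this order (a step that is already met when the one before it is completed fails the run):
1. the swab jar stands upright on the raised shelf, let go (x of jar_center in the frame of shelf_top between -0.06 and 0.06 m and y of jar_center in the frame of shelf_top between -0.065 and 0.065 m and z of jar_center in the frame of shelf_top between 0.036 and 0.048 m and angle between jar_center's own z axis and vertical below 0.12 rad and contact force between the fingers and jar below 0.1 N), for 0.2 s.
2. the lid hangs on the lifter, level and clear of the warmer (contact force between lifter and lid above 1 N and z of lid in the frame of warmer_mouth above 0.012 m and angle between lid's own z axis and vertical below 0.3 rad), for 0.2 s.
3. the lid lies level on the lid rest, off the hook (horizontal distance between lid and rest_top below 0.04 m and z of lid in the frame of rest_top between -0.005 and 0.006 m and angle between lid's own z axis and vertical below 0.1 rad and linear speed of lid below 0.03 m/s and contact force between lifter and lid below 0.1 N), for 0.2 s.
At the end, for the whole second after the job is handed in: Jar upright on the raised shelf, lid level on the lid rest (centre within 40 mm), lifter hung with its guard flat on both rails (within 30 mm along, 20 mm across), every bottle present upright on the tray (axes within shelf and tray edges), all at rest (all of step 3 and x of jar_center in the frame of shelf_top between -0.06 and 0.06 m and y of jar_center in the frame of shelf_top between -0.065 and 0.065 m and z of jar_center in the frame of shelf_top between 0.036 and 0.048 m and angle between each of jar_center, lifter_grip, bottle0_center, bottle1_center, bottle2_center, bottle3_center's own z axis and vertical below 0.12 rad and x of lifter_grip in the frame of holder_seat between -0.03 and 0.03 m and y of lifter_grip in the frame of holder_seat between -0.02 and 0.02 m and z of lifter_grip in the frame of holder_seat between 0.025 and 0.037 m and x of bottle0_center in the frame of tray_top between -0.085 and 0.085 m and y of bottle0_center in the frame of tray_top between -0.085 and 0.085 m and z of bottle0_center in the frame of tray_top between 0.024 and 0.036 m and x of bottle1_center in the frame of tray_top between -0.085 and 0.085 m and y of bottle1_center in the frame of tray_top between -0.085 and 0.085 m and z of bottle1_center in the frame of tray_top between 0.024 and 0.036 m and x of bottle2_center in the frame of tray_top between -0.085 and 0.085 m and y of bottle2_center in the frame of tray_top between -0.085 and 0.085 m and z of bottle2_center in the frame of tray_top between 0.024 and 0.036 m and x of bottle3_center in the frame of tray_top between -0.085 and 0.085 m and y of bottle3_center in the frame of tray_top between -0.085 and 0.085 m and z of bottle3_center in the frame of tray_top between 0.024 and 0.036 m); the robot touches nothing.
It fails at once if the hand or arm touches the hot lid (contact force between any of the fingers, the arm and lid above 0.5 N).
It fails at once if the lid tips by more than 0.45 rad (angle between lid's own z axis and vertical above 0.45 rad).
It fails at once if the lid falls or is swung about (faster than 0.8 m/s) (linear speed of lid above 0.8 m/s).
It fails at once if a bystander (oximeter, dish or sanitiser bottle) is moved by more than 30 mm (distance of any of oximeter, dish, sanitiser from where it was at the start of the episode above 0.03 m).
Of bottle0, bottle1, bottle2, bottle3 only 2 to 4 are there at a start; the rules pass over those that are not, and their reading is None.
At some moment in a run one of jar, bottle0, bottle1, bottle2, bottle3 may be knocked a few centimetres aside while the robot is not near it.
It also fails if it takes over 210 s, if anything falls off the work surface, if the arm or the gripper's body presses on something with over 40 N, if the wrist force passes 120 N, or if a joint passes its speed limit or range.

## Working session

There is one attempt and no reset: what is moved stays moved. The work goes in short steps, Python scripts to look and compute and a tool call to move; the robot and the scene stay as the last step left them, time stands still between calls to the robot, and variables do not carry over. Pictures are saved under pics/ and viewed, and the job is handed in when it is done.

Besides the shell and the picture viewer there is one more tool, called as name([rows], argument=value, ...), one row to a line, values as JSON. apply_moves: Moves the arm, as the interface text tells. Its arguments: {"type":"object","properties":{"moves":{"type":"array","items":{"type":"object","properties":{"tx":{"type":"number"},"ty":{"type":"number"},"tz":{"type":"number"},"spin":{"type":"number"}}}},"hand":{"type":"number"},"newtons":{"type":"number"}},"required":["moves"]}

```bash
ls; mkdir -p pics
python3 - <<'E'
from workcell import observe, vision, env
import cv2,numpy as np
np.set_printoptions(precision=4,suppress=True)
s=observe(); print(s)
for n in ["scene","top","wrist"]:
    im=vision.snapshot(n); cv2.imwrite(f"pics/{n}0.png",im[:,:,::-1]); print(n,vision.calibration(n))
E
```

```text
pics
{'time_s': 0.0, 'q': array([-1.3755,  0.5284,  1.4339,  0.    ,  1.1814, -0.1785]), 'joint_vel': array([-0.0013, -0.0011,  0.0014, -0.0002,  0.    ,  0.0004]), 'joint_efforts': array([ -0.0004, -44.0045, -17.6592,   0.0631,   0.0582,  -0.0002]), 'ee_pos': array([ 0.2281, -0.5811,  0.2216]), 'tool_rot': array([-3.0848, -0.5834,  0.    ]), 'contact_force': array([ 0.2082, -0.4104,  0.1611]), 'ft_torque': array([-0.0216, -0.0162, -0.048 ]), 'opening': 0.08693990946151088}
scene {'camera_matrix': array([[447.426 ,   0.    , 329.3474],
       [  0.    , 447.426 , 236.2358],
       [  0.    ,   0.    ,   1.    ]]), 'k1': -0.008807332027069138, 'R': array([[ 0.6869,  0.7267, -0.0009],
       [ 0.6165, -0.5834, -0.5287],
       [-0.3848,  0.3626, -0.8488]]), 't': array([-0.4087, -0.3153,  1.289 ])}
top {'camera_matrix': array([[529.2627,   0.    , 323.9089],
       [  0.    , 529.2627, 240.113 ],
       [  0.    ,   0.    ,   1.    ]]), 'k1': -0.043970611009403936, 'R': array([[ 0.0135, -0.9998, -0.0146],
       [-0.9955, -0.0121, -0.0943],
       [ 0.0941,  0.0158, -0.9954]]), 't': array([-0.0059,  0.6004,  1.0083])}
wrist {'camera_matrix': array([[359.3077,   0.    , 317.2282],
       [  0.    , 359.3077, 244.737 ],
       [  0.    ,   0.    ,   1.    ]]), 'k1': -0.058334654339949416, 'T_tool_cam': array([[ 0.0009, -0.9616, -0.2743,  0.0759],
       [ 1.    ,  0.0013, -0.001 , -0.0007],
       [ 0.0013, -0.2743,  0.9616, -0.1627],
       [ 0.    ,  0.    ,  0.    ,  1.    ]])}
```

View pics/top0.png

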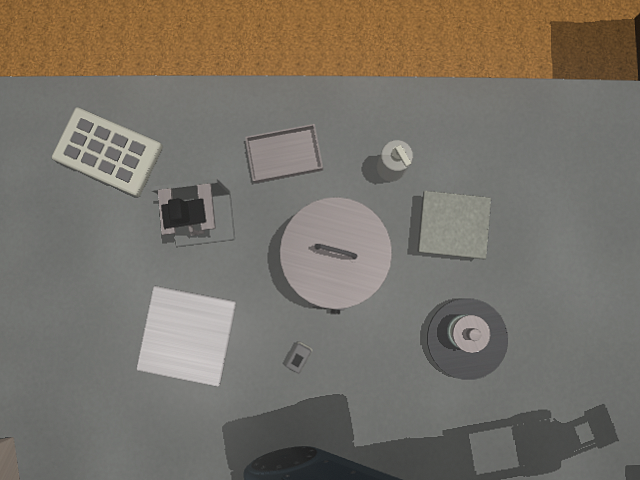

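View pics/scene0.png

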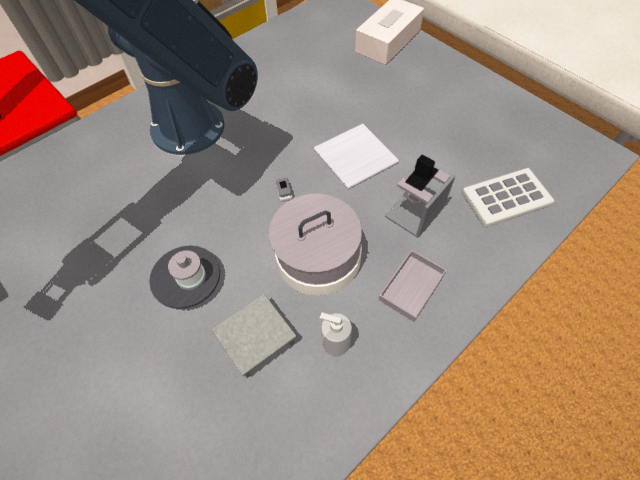

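View pics/wrist0.png

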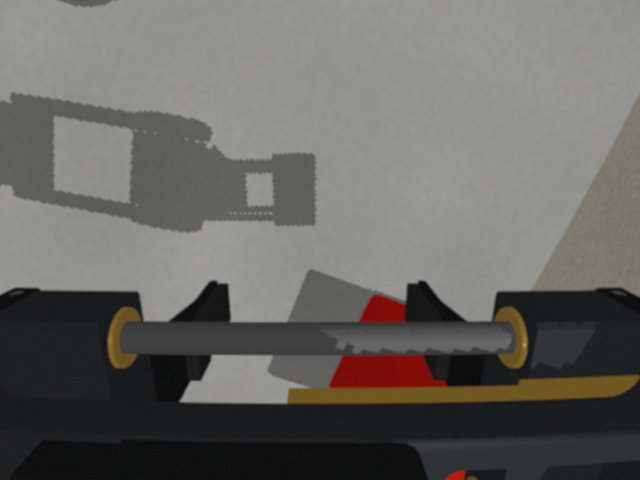

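Top view: jar on the rest at about (470,334), shelf (455,225), warmer with lid (336,252), lifter in its holder (184,212), tray (187,336). The dish (284,153), sanitiser (397,156) and oximeter (298,357) are the bystanders. I'll zoom in to measure.

```bash
cat > h.py <<'E'
import numpy as np, cv2
from workcell import observe, vision, env
from scipy.spatial.transform import Rotation as Rn
np.set_printoptions(precision=4,suppress=True)
def ray(name,uv,st=None):
    c=vision.calibration(name);K=c["camera_matrix"];k1=c["k1"]
    d=cv2.undistortPoints(np.array([[uv]],float),K,np.array([k1,0,0,0,0.]))[0,0]
    v=np.array([d[0],d[1],1.])
    if name=="wrist":
        T=c["T_tool_cam"];R=Rn.from_rotvec(st["tool_rot"]).as_matrix()
        return st["ee_pos"]+R@T[:3,3], R@T[:3,:3]@v
    R=c["R"];return -R.T@c["t"],R.T@v
def at(name,uv,z,st=None):
    o,d=ray(name,uv,st);return o+d*(z-o[2])/d[2]
def proj(name,X,st=None):
    c=vision.calibration(name);X=np.atleast_2d(np.asarray(X,float))
    if name=="wrist":
        T=c["T_tool_cam"];R=Rn.from_rotvec(st["tool_rot"]).as_matrix()
        Rc=(R@T[:3,:3]).T; t=-Rc@(st["ee_pos"]+R@T[:3,3])
    else: Rc,t=c["R"],c["t"]
    return cv2.projectPoints(X,cv2.Rodrigues(Rc)[0],t,c["camera_matrix"],np.array([c["k1"],0,0,0,0.]))[0][:,0]
def crop(im,u,v,w,h,f,fn):
    u0,v0=int(u-w/2),int(v-h/2);c=im[max(v0,0):v0+h,max(u0,0):u0+w,::-1]
    cv2.imwrite(fn,cv2.resize(c,None,fx=f,fy=f,interpolation=cv2.INTER_CUBIC)); print(fn,"origin",max(u0,0),max(v0,0),"x",f)
def go(target,yawdeg=None):
    """target TCP world -> units in tool frame; yawdeg=desired heading of tool y (world, mod 180) """
    s=observe();R=Rn.from_rotvec(s["tool_rot"]).as_matrix()
    d=R.T@(np.asarray(target)-s["ee_pos"])/0.04
    y=np.degrees(np.arctan2(R[1,1],R[0,1])); 
    print("t",s["time_s"],"ee",s["ee_pos"],"toolz",R[:,2],"ydir",y,"q6",s["q"][5],"open",s["opening"],"F",s["contact_force"])
    print("units tx ty tz",d, "dist",np.linalg.norm(d)*40)
    if yawdeg is not None:
        dy=(yawdeg-y+90)%180-90  # world ccw
        print("world turn",dy,"spin units",-dy/6)
E
python3 - <<'E'
from h import *
im=vision.snapshot("top")
cv2.imwrite("pics/t0.png",im[:,:,::-1])
sc=cv2.imread("pics/scene0.png")[:,:,::-1]
crop(im,187,212,120,90,6,"pics/c_hold.png")
crop(im,336,252,130,130,5,"pics/c_lid.png")
crop(im,462,280,110,200,4,"pics/c_right.png")
crop(im,187,336,120,110,5,"pics/c_tray.png")
crop(sc,425,195,120,100,6,"pics/s_hold.png")
E
```

```text
pics/c_hold.png origin 127 167 x 6
pics/c_lid.png origin 271 187 x 5
pics/c_right.png origin 407 180 x 4
pics/c_tray.png origin 127 281 x 5
pics/s_hold.png origin 365 145 x 6
```

View pics/c_hold.png

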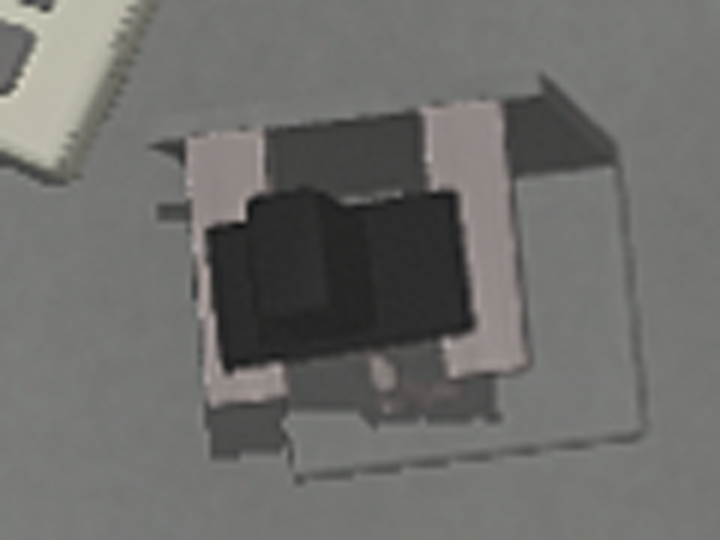

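View pics/c_lid.png

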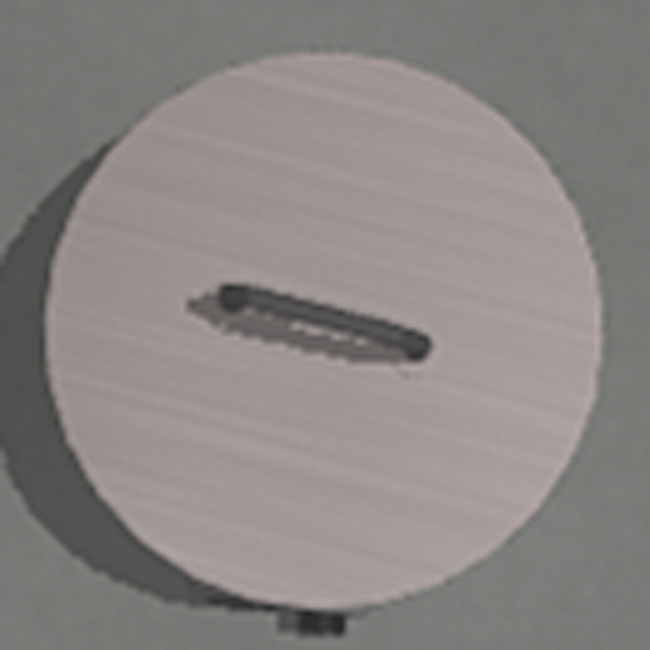

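View pics/c_right.png

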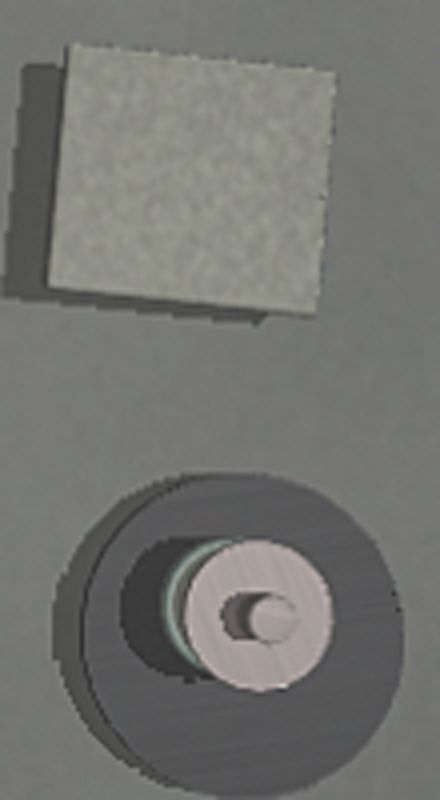

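View pics/s_hold.png

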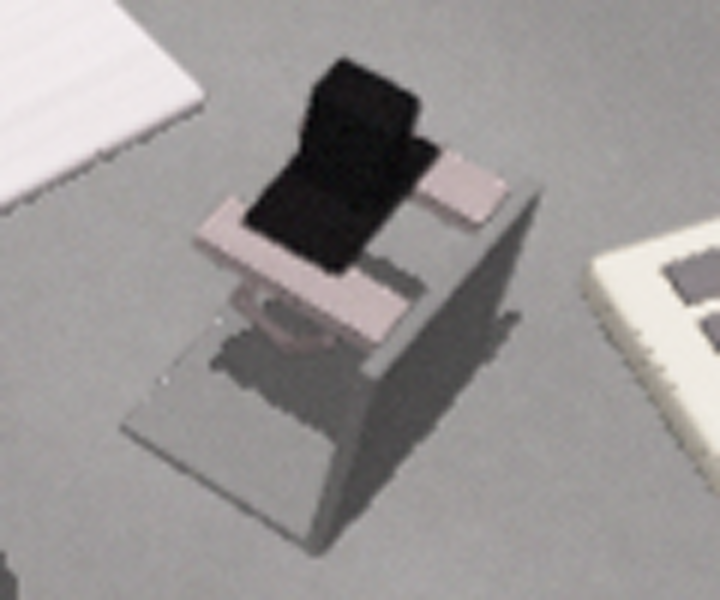

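View pics/c_tray.png

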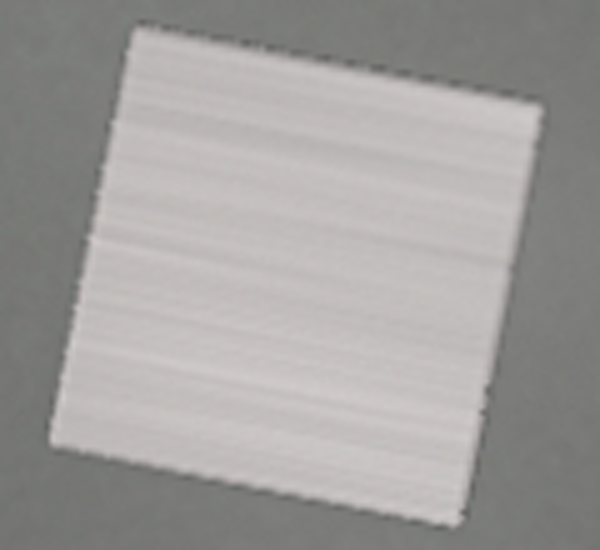

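Run:
```python
from h import *
def C(o,f,pts,z): return np.array([at("top",(o[0]+p[0]/f,o[1]+p[1]/f),z) for p in pts])
hd=lambda a,b: np.degrees(np.arctan2(b[1]-a[1],b[0]-a[0]))
L=C((127,167),6,[(187,135),(265,132),(285,395),(210,405)],.13)
Rr=C((127,167),6,[(425,105),(503,100),(525,370),(447,377)],.13)
print("rails",L,Rr); print("ctr",(L.mean(0)+Rr.mean(0))/2,"x heading",hd(L[3],L[0]),hd(L[2],L[1]),hd(Rr[3],Rr[0]),hd(Rr[2],Rr[1]), "y hd",hd(Rr[1],L[0]),hd(Rr[2],L[3]))
G=C((127,167),6,[(207,228),(460,192),(473,328),(228,370)],.136); print("guard",G.mean(0),hd(G[1],G[0]),hd(G[2],G[3]),hd(G[3],G[0]),np.linalg.norm(G[0]-G[1]),np.linalg.norm(G[0]-G[3]))
T=C((127,167),6,[(248,195),(315,192),(328,310),(262,318)],.211); print("griptop",T.mean(0),hd(T[3],T[0]))
lid=C((271,187),5,[(46,325),(602,330),(335,52),(325,610)],.119); print("lid",lid,(lid[0]+lid[1])/2,(lid[2]+lid[3])/2)
b=C((271,187),5,[(233,292),(420,343)],.169+.004); print("bar",b.mean(0),hd(b[1],b[0]),np.linalg.norm(b[0]-b[1]))
S=C((407,180),4,[(70,44),(335,73),(315,315),(50,287)],.05); print("shelf",S.mean(0),hd(S[3],S[0]),hd(S[2],S[1]),np.linalg.norm(S[0]-S[1]),np.linalg.norm(S[0]-S[3]))
r=C((407,180),4,[(82,625),(404,620),(250,472),(245,797)],.03); print("rest",r,(r[0]+r[1])/2,(r[2]+r[3])/2)
j=C((407,180),4,[(185,615),(333,615),(260,540),(262,690)],.09); print("jar",j,j.mean(0))
k=C((407,180),4,[(273,617)],.114); print("knob",k)
t=C((127,281),5,[(132,28),(540,105),(460,525),(52,445)],.012); print("tray",t.mean(0),hd(t[3],t[0]),np.linalg.norm(t[0]-t[1]))
for n,p,z in [("oxi",(298,357),.03),("dish",(284,153),.026),("san",(397,156),.1)]: print(n,at("top",p,z))
```

```text
rails [[0.6787 0.2996 0.13  ]
 [0.6798 0.2759 0.13  ]
 [0.6007 0.2666 0.13  ]
 [0.5974 0.289  0.13  ]] [[0.6884 0.2279 0.13  ]
 [0.6901 0.2044 0.13  ]
 [0.6089 0.195  0.13  ]
 [0.6066 0.2182 0.13  ]]
ctr [0.6438 0.2471 0.13  ] x heading 7.413184915695728 6.751206339873464 6.725957576020247 6.613771284639266 y hd 96.84384124330288 96.99566727322316
guard [0.6346 0.2492 0.136 ] 98.6792007611864 100.37917583801631 10.89405360122439 0.07626521643982634 0.043127134569029404
griptop [0.6309 0.2428 0.211 ] 8.924539498846212
lid [[ 0.5696  0.0781  0.119 ]
 [ 0.5703 -0.1202  0.119 ]
 [ 0.6694 -0.024   0.119 ]
 [ 0.47   -0.0227  0.119 ]] [ 0.57  -0.021  0.119] [ 0.5697 -0.0233  0.119 ]
bar [ 0.5695 -0.0215  0.173 ] 75.4088814958474 0.06513412079966731
shelf [ 0.6311 -0.2504  0.05  ] -4.921743849843534 -5.636386020281189 0.1287346733568455 0.11827203471136959
rest [[ 0.417  -0.2     0.03  ]
 [ 0.421  -0.3553  0.03  ]
 [ 0.4912 -0.2815  0.03  ]
 [ 0.3364 -0.2779  0.03  ]] [ 0.419  -0.2777  0.03  ] [ 0.4138 -0.2797  0.03  ]
jar [[ 0.4271 -0.2359  0.09  ]
 [ 0.4278 -0.3032  0.09  ]
 [ 0.4612 -0.2703  0.09  ]
 [ 0.3938 -0.2706  0.09  ]] [ 0.4275 -0.27    0.09  ]
knob [[ 0.4285 -0.2694  0.114 ]]
tray [0.4089 0.2715 0.012 ] -8.833648332041307 0.16676109891691346
oxi [0.3742 0.0485 0.03  ]
dish [0.7747 0.084  0.026 ]
san [ 0.7517 -0.1325  0.1   ]
```

Run:
```python
from h import *
go([.4275,-.27,.18])
R=Rn.from_rotvec(observe()["tool_rot"]).as_matrix();print(R)
```

```text
t 0.2 ee [ 0.2282 -0.5814  0.2219] toolz [-0.0003  0.0013 -1.    ] ydir -68.58178534815201 q6 -0.17850060252654976 open 0.08714583934513961 F [-0.1416 -0.1017 -0.3962]
units tx ty tz [ 7.4814 -5.4257  1.0571] dist 372.079925385056
[[ 0.9309  0.3652 -0.0003]
 [ 0.3652 -0.9309  0.0013]
 [ 0.0002 -0.0013 -1.    ]]
```

apply_moves([
  {"tx":1.0,"ty":-0.7,"tz":0},
  {"tx":2.0,"ty":-1.4,"tz":0},
  {"tx":3.0,"ty":-2.1,"tz":0},
  {"tx":4.0,"ty":-2.8,"tz":0.2},
  {"tx":5.0,"ty":-3.5,"tz":0.4},
], hand=-1, newtons=20)

```text
invalid input
```

Run:
```python
from h import *
go([.4275,-.27,.18])
```

```text
t 0.2 ee [ 0.2282 -0.5814  0.2219] toolz [-0.0003  0.0013 -1.    ] ydir -68.58178534815201 q6 -0.17850060252654976 open 0.08714583934513961 F [-0.1416 -0.1017 -0.3962]
units tx ty tz [ 7.4814 -5.4257  1.0571] dist 372.079925385056
```

apply_moves([
  {"tx":1.0,"ty":-0.7,"tz":0.0,"spin":0.0},
  {"tx":2.0,"ty":-1.4,"tz":0.0,"spin":0.0},
  {"tx":3.0,"ty":-2.1,"tz":0.0,"spin":0.0},
  {"tx":4.0,"ty":-2.8,"tz":0.2,"spin":0.0},
  {"tx":5.0,"ty":-3.5,"tz":0.4,"spin":0.0},
])

```text
time_s: 0.7
ee_pos: [0.364, -0.3765, 0.2062]
tool_rot: [-3.087, -0.583, -0.001]
contact_force: [0.6, -0.6, -0.3]
opening: 0.0869
```

Run:
```python
from h import *
go([.4275,-.27,.18])
```

```text
t 0.7 ee [ 0.364  -0.3765  0.2062] toolz [ 0.0004  0.0006 -1.    ] ydir -68.62327012080596 q6 0.18111403075355956 open 0.08693713651115512 F [ 0.6238 -0.6372 -0.2537]
units tx ty tz [ 2.4474 -1.9012  0.6578] dist 126.72631371455331
```

apply_moves([
  {"tx":1.0,"ty":-0.78,"tz":0.2,"spin":0.0},
  {"tx":1.9,"ty":-1.5,"tz":0.5,"spin":0.0},
  {"tx":2.45,"ty":-1.9,"tz":0.66,"spin":0.0},
  {"tx":2.45,"ty":-1.9,"tz":0.66,"spin":0.0},
  {"tx":2.45,"ty":-1.9,"tz":0.66,"spin":0.0},
], newtons=20, hand=-1.0)

```text
time_s: 1.2
ee_pos: [0.4279, -0.2699, 0.1799]
tool_rot: [-3.086, -0.586, -0.0]
contact_force: [0.9, -0.9, 0.1]
opening: 0.0869
```

Run:
```python
from h import *
st=observe();im=vision.snapshot("wrist");cv2.imwrite("pics/w1.png",im[:,:,::-1])
cv2.imwrite("pics/t1.png",vision.snapshot("top")[:,:,::-1])
print(proj("wrist",[[.4275,-.27,.114],[.4275,-.27,.09]],st))
go([.4275,-.27,.062])
```

```text
[[318.5533 260.6712]
 [318.4824 250.3203]]
t 1.3 ee [ 0.4276 -0.2713  0.1802] toolz [ 0.001  -0.0006 -1.    ] ydir -68.66822719764173 q6 0.41175937912024135 open 0.08728608657808079 F [ 0.2489 -0.8421  0.3409]
units tx ty tz [ 0.0068 -0.0347  2.9562] dist 118.25623252969973
```

View pics/w1.png

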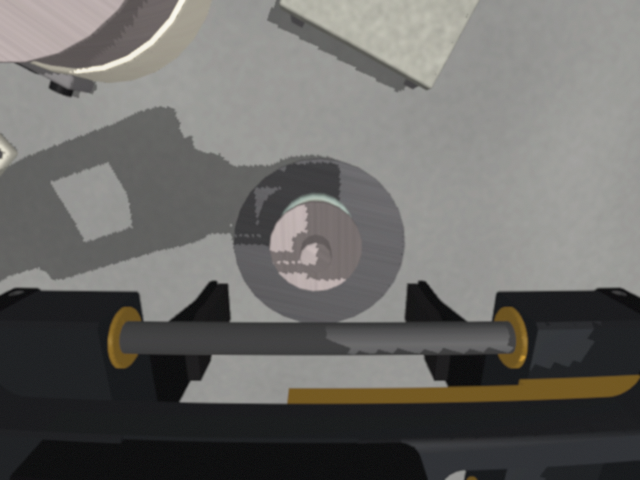

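Wrist view: jar top centred near (315,247), against (318,250) predicted. It agrees within about 3 mm, so I'm descending.

apply_moves([
  {"tx":0.05,"ty":-0.07,"tz":0.8,"spin":0.0},
  {"tx":0.05,"ty":-0.07,"tz":1.6,"spin":0.0},
  {"tx":0.05,"ty":-0.07,"tz":2.4,"spin":0.0},
  {"tx":0.05,"ty":-0.07,"tz":2.95,"spin":0.0},
  {"tx":0.05,"ty":-0.07,"tz":2.95,"spin":0.0},
])

```text
time_s: 1.8
ee_pos: [0.4267, -0.2684, 0.06]
tool_rot: [-3.085, -0.577, 0.003]
contact_force: [-0.4, 0.8, 0.6]
opening: 0.0871
```

apply_moves([
  {"tx":0.0,"ty":0.0,"tz":0.0,"spin":0.0},
  {"tx":0.0,"ty":0.0,"tz":0.0,"spin":0.0},
  {"tx":0.0,"ty":0.0,"tz":0.0,"spin":0.0},
  {"tx":0.0,"ty":0.0,"tz":0.0,"spin":0.0},
  {"tx":0.0,"ty":0.0,"tz":0.0,"spin":0.0},
], hand=1.0, newtons=20)

```text
time_s: 2.3
ee_pos: [0.4271, -0.269, 0.061]
tool_rot: [-3.087, -0.577, 0.002]
contact_force: [-1.2, 0.7, 4.9]
opening: 0.0652
```

apply_moves([
  {"tx":0.0,"ty":0.0,"tz":-0.3,"spin":0.0},
  {"tx":0.0,"ty":0.0,"tz":-0.9,"spin":0.0},
  {"tx":0.0,"ty":0.0,"tz":-1.6,"spin":0.0},
  {"tx":0.0,"ty":0.0,"tz":-2.0,"spin":0.0},
  {"tx":0.0,"ty":0.0,"tz":-2.0,"spin":0.0},
])

```text
time_s: 2.8
ee_pos: [0.4286, -0.2701, 0.1437]
tool_rot: [3.085, 0.577, 0.004]
contact_force: [-0.0, 0.1, -1.8]
opening: 0.0658
```

Run:
```python
from h import *
cv2.imwrite("pics/w2.png",vision.snapshot("wrist")[:,:,::-1])
go([.632,-.251,.14])
go([.632,-.251,.082])
```

```text
t 2.85 ee [ 0.4278 -0.2694  0.1424] toolz [ 0.0007 -0.0008 -1.    ] ydir -68.79112176549508 q6 0.4174531096795748 open 0.0656297073982039 F [ 0.419  -0.4934 -2.5575]
units tx ty tz [4.9252 1.4186 0.0623] dist 205.03398376699292
t 2.85 ee [ 0.4278 -0.2694  0.1424] toolz [ 0.0007 -0.0008 -1.    ] ydir -68.79112176549508 q6 0.4174531096795748 open 0.0656297073982039 F [ 0.419  -0.4934 -2.5575]
units tx ty tz [4.9247 1.4171 1.5123] dist 213.72098071124114
```

View pics/w2.png

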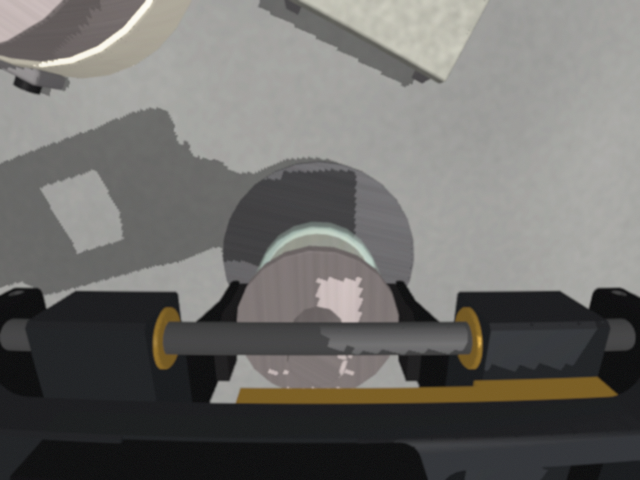

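Jar held (66 mm opening, about 2 N weight). I'm carrying it to the shelf.

apply_moves([
  {"tx":0.8,"ty":0.2,"tz":0.0,"spin":0.0},
  {"tx":1.8,"ty":0.5,"tz":0.0,"spin":0.0},
  {"tx":2.8,"ty":0.8,"tz":0.0,"spin":0.0},
  {"tx":3.8,"ty":1.1,"tz":0.0,"spin":0.0},
  {"tx":4.6,"ty":1.3,"tz":0.0,"spin":0.0},
])

```text
time_s: 3.35
ee_pos: [0.6197, -0.2505, 0.1407]
tool_rot: [-3.087, -0.579, 0.001]
contact_force: [0.2, 0.1, -1.8]
opening: 0.066
```

Run:
```python
from h import *
go([.632,-.251,.082])
```

```text
t 3.35 ee [ 0.6197 -0.2505  0.1407] toolz [-0.0007  0.0002 -1.    ] ydir -68.76013901752992 q6 0.6492752689056749 open 0.06604979459030097 F [ 0.1974  0.1407 -1.7549]
units tx ty tz [0.2832 0.1246 1.4677] dist 59.99743816175564
```

apply_moves([
  {"tx":0.28,"ty":0.12,"tz":0.0,"spin":0.0},
  {"tx":0.28,"ty":0.12,"tz":0.5,"spin":0.0},
  {"tx":0.28,"ty":0.12,"tz":1.0,"spin":0.0},
  {"tx":0.28,"ty":0.12,"tz":1.3,"spin":0.0},
  {"tx":0.28,"ty":0.12,"tz":1.35,"spin":0.0},
])

```text
time_s: 3.85
ee_pos: [0.6297, -0.2496, 0.0833]
tool_rot: [-3.083, -0.578, 0.009]
contact_force: [-0.4, -0.2, -1.7]
opening: 0.0656
```

apply_moves([
  {"tx":0.0,"ty":0.0,"tz":0.05,"spin":0.0},
  {"tx":0.0,"ty":0.0,"tz":0.09,"spin":0.0},
  {"tx":0.0,"ty":0.0,"tz":0.12,"spin":0.0},
  {"tx":0.0,"ty":0.0,"tz":0.14,"spin":0.0},
])

```text
time_s: 4.25
ee_pos: [0.6298, -0.2497, 0.0809]
tool_rot: [-3.084, -0.578, 0.008]
contact_force: [-4.1, 1.1, 13.5]
opening: 0.0658
```

Contact (13 N up), so I'm releasing and then rising.

apply_moves([
  {"tx":0.0,"ty":0.0,"tz":0.0,"spin":0.0},
  {"tx":0.0,"ty":0.0,"tz":0.0,"spin":0.0},
  {"tx":0.0,"ty":0.0,"tz":0.0,"spin":0.0},
  {"tx":0.0,"ty":0.0,"tz":0.0,"spin":0.0},
  {"tx":0.0,"ty":0.0,"tz":0.0,"spin":0.0},
], hand=-1.0)

```text
time_s: 4.75
ee_pos: [0.6298, -0.2498, 0.0807]
tool_rot: [-3.084, -0.578, 0.008]
contact_force: [-0.5, -0.7, 0.2]
opening: 0.0864
```

apply_moves([
  {"tx":0.0,"ty":0.0,"tz":-0.5,"spin":0.0},
  {"tx":0.0,"ty":0.0,"tz":-1.2,"spin":0.0},
  {"tx":0.0,"ty":0.0,"tz":-2.2,"spin":0.0},
  {"tx":0.0,"ty":0.0,"tz":-3.2,"spin":0.0},
  {"tx":0.0,"ty":0.0,"tz":-4.2,"spin":0.0},
])

```text
time_s: 5.25
ee_pos: [0.6305, -0.2502, 0.2498]
tool_rot: [-3.083, -0.578, 0.009]
contact_force: [0.9, -0.5, -0.4]
opening: 0.0868
```

Run:
```python
from h import *
cv2.imwrite("pics/w3.png",vision.snapshot("wrist")[:,:,::-1])
crop(vision.snapshot("scene"),250,320,160,120,5,"pics/s3.png")
go([.633,.246,.26],98)
```

```text
pics/s3.png origin 170 260 x 5
t 5.35 ee [ 0.6344 -0.2524  0.2561] toolz [ 0.0068 -0.0042 -1.    ] ydir -68.75428427077479 q6 0.6581366643658546 open 0.08734174939445413 F [ 0.9108 -0.8592 -0.243 ]
units tx ty tz [  4.4832 -11.6237  -0.1493] dist 498.3695198965972
world turn -13.245715729225196 spin units 2.2076192882041994
```

View pics/s3.png

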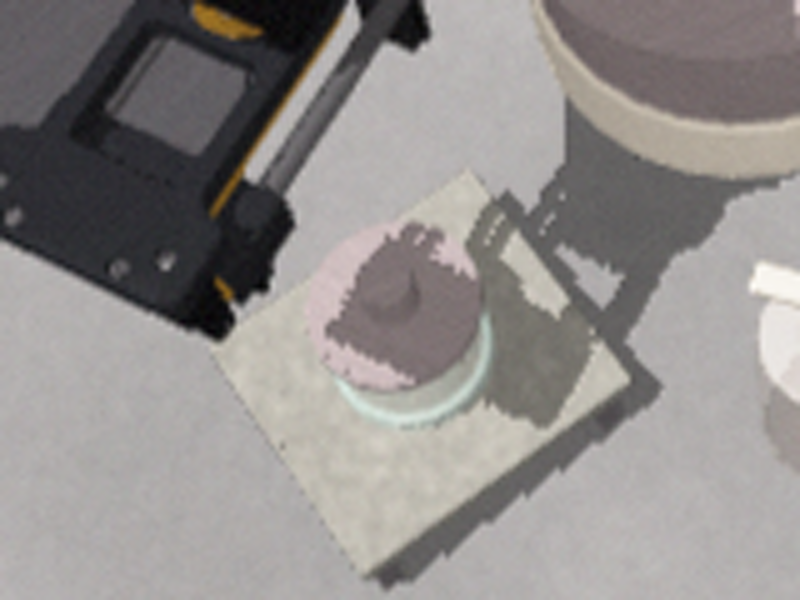

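apply_moves([
  {"tx":0.4,"ty":-1.1,"tz":0.0,"spin":0.5},
  {"tx":0.8,"ty":-2.2,"tz":0.0,"spin":1.0},
  {"tx":1.3,"ty":-3.4,"tz":0.0,"spin":1.5},
  {"tx":1.7,"ty":-4.5,"tz":0.0,"spin":2.0},
  {"tx":2.1,"ty":-5.6,"tz":0.0,"spin":2.2},
])

```text
time_s: 5.85
ee_pos: [0.6309, -0.0111, 0.2543]
tool_rot: [3.13, 0.218, 0.008]
contact_force: [1.0, -0.1, 0.1]
opening: 0.0871
```

Run:
```python
from h import *
go([.633,.246,.26],98)
```

```text
t 5.85 ee [ 0.6309 -0.0111  0.2543] toolz [ 0.0057 -0.0038 -1.    ] ydir -82.03994561418266 q6 1.239593485225671 open 0.08706738835515417 F [ 1.0394 -0.1198  0.0677]
units tx ty tz [ 0.9438 -6.3569 -0.1661] dist 257.14927576121613
world turn 0.0399456141826704 spin units -0.006657602363778399
```

apply_moves([
  {"tx":0.2,"ty":-1.2,"tz":0.0,"spin":0.0},
  {"tx":0.4,"ty":-2.4,"tz":0.0,"spin":0.0},
  {"tx":0.6,"ty":-3.6,"tz":0.0,"spin":0.0},
  {"tx":0.7,"ty":-4.8,"tz":0.0,"spin":0.0},
  {"tx":0.9,"ty":-5.8,"tz":-0.1,"spin":0.0},
])

```text
time_s: 6.35
ee_pos: [0.6327, 0.2263, 0.2559]
tool_rot: [3.13, 0.22, 0.003]
contact_force: [0.8, 0.1, 0.3]
opening: 0.0872
```

Run:
```python
from h import *
st=observe();cv2.imwrite("pics/w4.png",vision.snapshot("wrist")[:,:,::-1])
crop(vision.snapshot("top"),187,212,120,90,6,"pics/t4.png")
go([.633,.246,.26],98)
for z in (.136,.186): print(proj("wrist",[[.633,.247,z]],st))
```

```text
pics/t4.png origin 127 167 x 6
t 6.45 ee [0.6336 0.2295 0.2569] toolz [ 0.006  -0.0013 -1.    ] ydir -81.66901002588433 q6 1.6091598607277162 open 0.08726149760197652 F [-0.4562 -0.7113  0.1114]
units tx ty tz [ 0.0445 -0.4095 -0.0783] dist 16.77116651751405
world turn -0.3309899741156528 spin units 0.05516499568594213
[[292.7605 235.2923]]
[[288.1263 253.5522]]
```

View pics/w4.png

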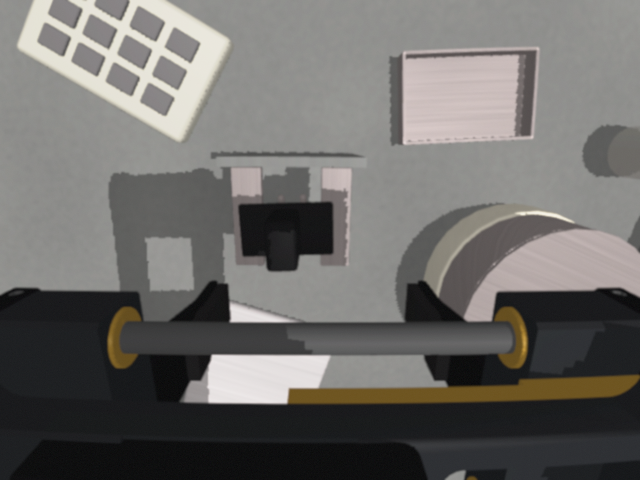

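Run:
```python
from h import *
im=cv2.imread("pics/w4.png")[:,:,::-1]
crop(im,290,215,180,140,4,"pics/w4c.png")
```

```text
pics/w4c.png origin 200 145 x 4
```

View pics/w4c.png

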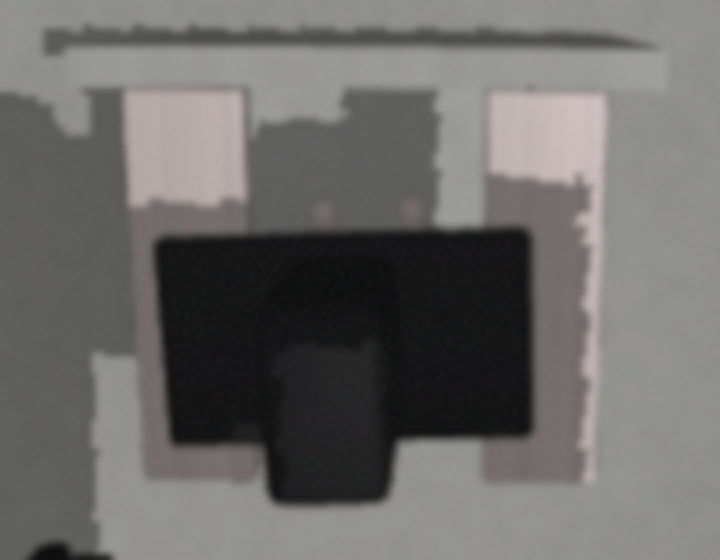

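Run:
```python
from h import *
st=observe()
f=lambda pts,z: np.array([at("wrist",(200+a/4,145+b/4),z,st) for a,b in pts])
hd=lambda a,b: np.degrees(np.arctan2(b[1]-a[1],b[0]-a[0]))
g=f([(155,240),(530,232),(532,435),(172,443)],.136);print(g.mean(0),hd(g[1],g[0]),hd(g[2],g[3]))
t=f([(275,345),(383,345),(388,502),(270,502)],.186);print(t.mean(0),np.linalg.norm(t[0]-t[1]),np.linalg.norm(t[0]-t[3]))
r=f([(123,90),(605,92),(597,482),(143,478)],.13);print(r.mean(0),hd(r[2],r[1]),hd(r[3],r[0]),hd(r[1],r[0]),hd(r[2],r[3]))
go([.634,.249,.26],98)
```

```text
[0.6378 0.2561 0.136 ] 99.5421016265637 99.72164213198215
[0.6348 0.2547 0.186 ] 0.018103744206621135 0.027935423820495492
[0.6468 0.2536 0.13  ] 8.599941372154328 7.814808729289115 98.0439946369024 97.86919625019407
t 6.45 ee [0.6336 0.2295 0.2569] toolz [ 0.006  -0.0013 -1.    ] ydir -81.66901002588433 q6 1.6091598607277162 open 0.08726149760197652 F [-0.4562 -0.7113  0.1114]
units tx ty tz [ 0.0801 -0.4801 -0.0783] dist 19.718531924260677
world turn -0.3309899741156528 spin units 0.05516499568594213
```

apply_moves([
  {"tx":0.1,"ty":-0.55,"tz":0.0,"spin":-0.1},
  {"tx":0.1,"ty":-0.55,"tz":0.5,"spin":-0.1},
  {"tx":0.1,"ty":-0.55,"tz":1.0,"spin":-0.1},
  {"tx":0.1,"ty":-0.55,"tz":1.4,"spin":-0.1},
  {"tx":0.1,"ty":-0.55,"tz":1.4,"spin":-0.1},
])

```text
time_s: 6.95
ee_pos: [0.6325, 0.2505, 0.1971]
tool_rot: [3.129, 0.244, -0.003]
contact_force: [-0.6, -0.5, -0.8]
opening: 0.0868
```

Run:
```python
from h import *
st=observe();cv2.imwrite("pics/w5.png",vision.snapshot("wrist")[:,:,::-1])
go([.635,.252,.143],99)
```

```text
t 7.0 ee [0.6337 0.2508 0.1989] toolz [ 0.0019 -0.0024 -1.    ] ydir -81.10703693979428 q6 1.6311403329335368 open 0.08718699007998261 F [-0.1508 -0.2993  0.0658]
units tx ty tz [ 0.0343 -0.0283  1.3983] dist 55.96032513155615
world turn 0.10703693979428408 spin units -0.017839489965714012
```

View pics/w5.png

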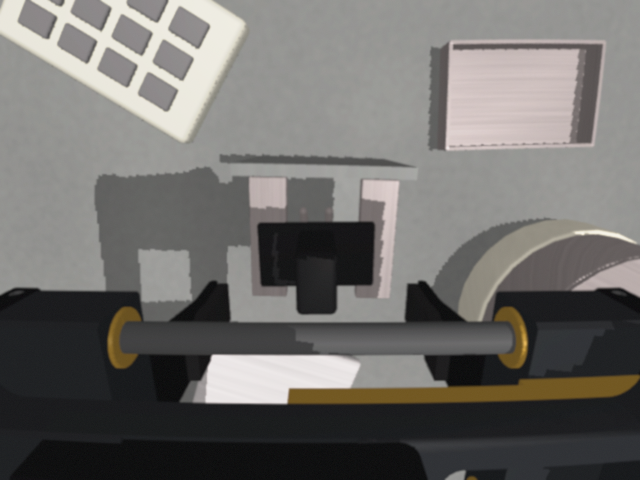

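Wrist view: grip top at about (317,287), centred between the fingers (x≈318). I'm descending to grasp.

apply_moves([
  {"tx":0.03,"ty":-0.03,"tz":0.4,"spin":0.0},
  {"tx":0.03,"ty":-0.03,"tz":0.8,"spin":0.0},
  {"tx":0.03,"ty":-0.03,"tz":1.2,"spin":0.0},
  {"tx":0.03,"ty":-0.03,"tz":1.36,"spin":0.0},
  {"tx":0.03,"ty":-0.03,"tz":1.36,"spin":0.0},
])

```text
time_s: 7.5
ee_pos: [0.6343, 0.2517, 0.1433]
tool_rot: [3.129, 0.243, -0.001]
contact_force: [0.6, 0.4, -0.4]
opening: 0.0871
```

apply_moves([
  {"tx":0.0,"ty":0.0,"tz":0.0,"spin":0.0},
  {"tx":0.0,"ty":0.0,"tz":0.0,"spin":0.0},
  {"tx":0.0,"ty":0.0,"tz":0.0,"spin":0.0},
  {"tx":0.0,"ty":0.0,"tz":0.0,"spin":0.0},
  {"tx":0.0,"ty":0.0,"tz":0.0,"spin":0.0},
], hand=1.0, newtons=45)

```text
time_s: 8.0
ee_pos: [0.6345, 0.2518, 0.1438]
tool_rot: [3.129, 0.243, 0.001]
contact_force: [0.0, -0.2, -0.2]
opening: 0.0547
```

apply_moves([
  {"tx":0.0,"ty":0.0,"tz":0.0,"spin":0.0},
  {"tx":0.0,"ty":0.0,"tz":0.0,"spin":0.0},
  {"tx":0.0,"ty":0.0,"tz":0.0,"spin":0.0},
  {"tx":0.0,"ty":0.0,"tz":0.0,"spin":0.0},
])

```text
time_s: 8.4
ee_pos: [0.6345, 0.2518, 0.1437]
tool_rot: [3.129, 0.243, 0.001]
contact_force: [0.3, -0.0, -0.2]
opening: 0.0231
```

Run:
```python
from h import *
cv2.imwrite("pics/w6.png",vision.snapshot("wrist")[:,:,::-1])
crop(vision.snapshot("scene"),425,195,160,120,5,"pics/s6.png")
go([.635,.252,.143],99)
```

```text
pics/s6.png origin 345 135 x 5
t 8.5 ee [0.6344 0.2517 0.1438] toolz [ 0.0005 -0.0028 -1.    ] ydir -81.12017338557322 q6 1.6328899156111227 open 0.021811999048769525 F [ 0.3013 -0.9059  0.4931]
units tx ty tz [ 0.0153 -0.0043  0.0191] dist 0.9913538449849866
world turn 0.12017338557325274 spin units -0.020028897595542123
```

View pics/w6.png

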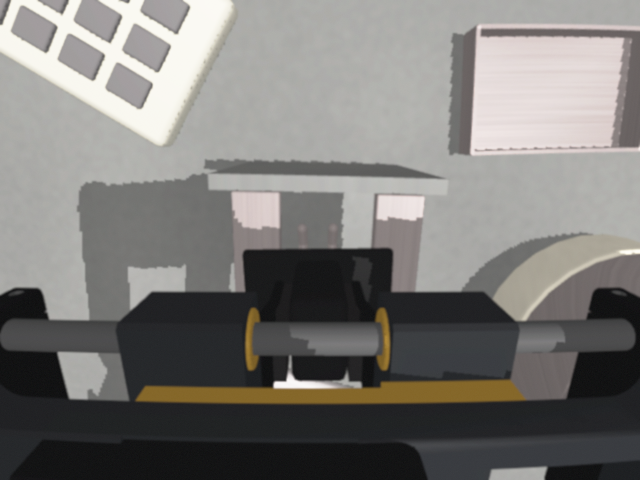

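View pics/s6.png

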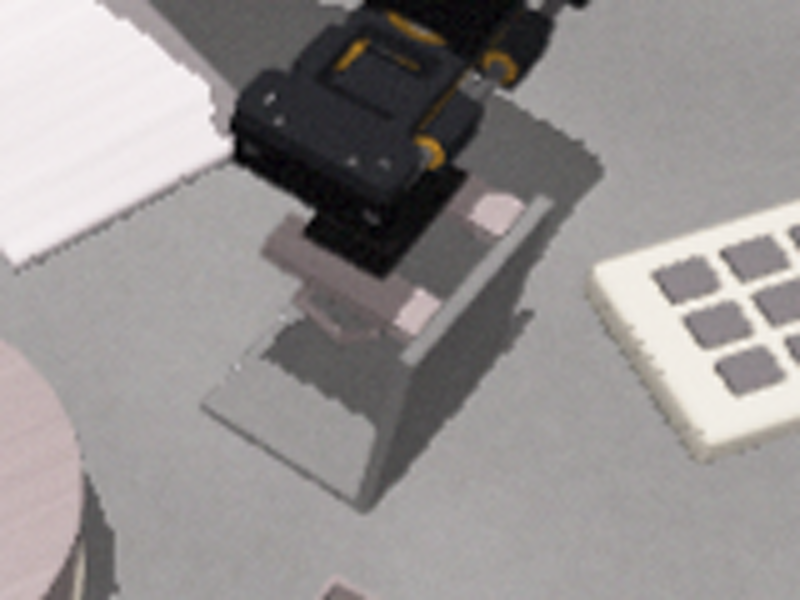

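Lifter gripped (21.8 mm opening). I'm lifting it straight up.

apply_moves([
  {"tx":0.0,"ty":0.0,"tz":-0.3,"spin":0.0},
  {"tx":0.0,"ty":0.0,"tz":-0.9,"spin":0.0},
  {"tx":0.0,"ty":0.0,"tz":-1.6,"spin":0.0},
  {"tx":0.0,"ty":0.0,"tz":-2.3,"spin":0.0},
  {"tx":0.0,"ty":0.0,"tz":-3.0,"spin":0.0},
])

```text
time_s: 9.0
ee_pos: [0.6342, 0.252, 0.2654]
tool_rot: [3.129, 0.243, 0.0]
contact_force: [1.2, 0.2, -1.0]
opening: 0.022
```

apply_moves([
  {"tx":0.0,"ty":0.0,"tz":-0.6,"spin":0.0},
  {"tx":0.0,"ty":0.0,"tz":-1.0,"spin":0.0},
  {"tx":0.0,"ty":0.0,"tz":-1.2,"spin":0.0},
  {"tx":0.0,"ty":0.0,"tz":-1.2,"spin":0.0},
])

```text
time_s: 9.4
ee_pos: [0.6346, 0.2523, 0.3151]
tool_rot: [3.13, 0.243, 0.005]
contact_force: [0.6, -0.2, -1.8]
opening: 0.0218
```

Run:
```python
from h import *
crop(vision.snapshot("scene"),425,175,200,150,4,"pics/s7.png")
crop(vision.snapshot("top"),336,252,130,130,5,"pics/t7.png")
# pre-approach: hook 45mm behind bar along lid x (heading -14.6)
a=np.radians(-14.6);u=np.array([np.cos(a),np.sin(a),0])
bar=np.array([.5695,-.0222,0])
go(bar-u*.045+[0,0,.31],75.4)
```

```text
pics/s7.png origin 325 100 x 4
pics/t7.png origin 271 187 x 5
t 9.5 ee [0.6335 0.252  0.3125] toolz [-0.0013 -0.0032 -1.    ] ydir -81.1181775040473 q6 1.632540788097858 open 0.02148465252167609 F [ 0.0026  0.4173 -1.6098]
units tx ty tz [-3.6708  6.0785  0.0878] dist 284.0581636750418
world turn -23.481822495952713 spin units 3.9136370826587856
```

View pics/s7.png

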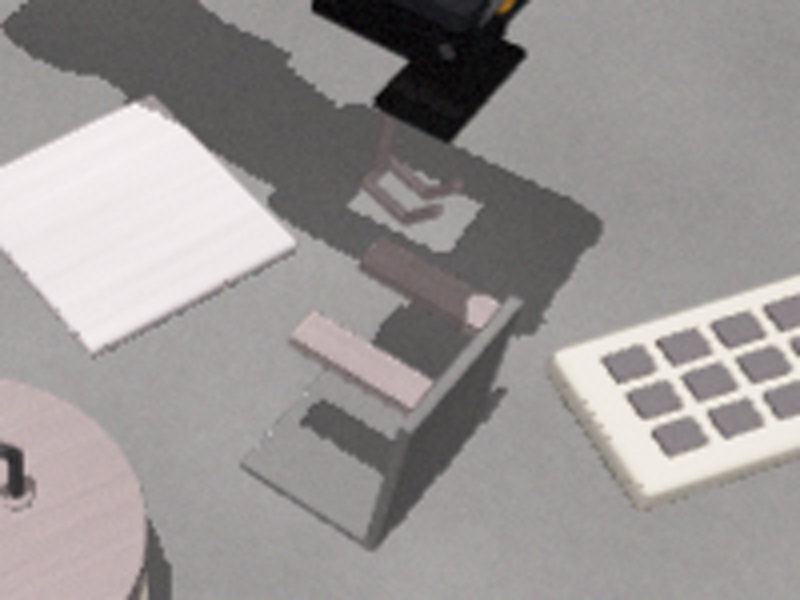

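apply_moves([
  {"tx":-0.4,"ty":0.7,"tz":0.0,"spin":0.6},
  {"tx":-1.0,"ty":1.6,"tz":0.0,"spin":1.4},
  {"tx":-1.6,"ty":2.6,"tz":0.0,"spin":2.2},
  {"tx":-2.2,"ty":3.6,"tz":0.0,"spin":3.0},
  {"tx":-2.7,"ty":4.5,"tz":0.0,"spin":3.9},
])

```text
time_s: 10.0
ee_pos: [0.5525, 0.056, 0.3117]
tool_rot: [3.112, -0.402, -0.007]
contact_force: [0.7, -0.8, -1.2]
opening: 0.0218
```

Run:
```python
from h import *
a=np.radians(-14.6);u=np.array([np.cos(a),np.sin(a),0])
bar=np.array([.5695,-.0222,0])
go(bar-u*.05+[0,0,.30],75.4)
```

```text
t 10.0 ee [0.5525 0.056  0.3117] toolz [-0.005  -0.0032 -1.    ] ydir -104.72562927553177 q6 1.730557750979349 open 0.021841223877403608 F [ 0.6526 -0.8019 -1.2136]
units tx ty tz [-0.3402  1.7829  0.3006] dist 73.59230333961841
world turn 0.1256292755317645 spin units -0.02093821258862742
```

apply_moves([
  {"tx":-0.15,"ty":0.7,"tz":0.1,"spin":0.0},
  {"tx":-0.25,"ty":1.3,"tz":0.2,"spin":0.0},
  {"tx":-0.34,"ty":1.78,"tz":0.3,"spin":0.0},
  {"tx":-0.34,"ty":1.78,"tz":0.3,"spin":0.0},
  {"tx":-0.34,"ty":1.78,"tz":0.3,"spin":0.0},
])

```text
time_s: 10.5
ee_pos: [0.5208, -0.0094, 0.2992]
tool_rot: [3.113, -0.404, -0.01]
contact_force: [0.3, -1.0, -1.3]
opening: 0.0216
```

Run:
```python
from h import *
st=observe();w=vision.snapshot("wrist");cv2.imwrite("pics/w8.png",w[:,:,::-1])
s=vision.snapshot("scene");crop(s,315,220,160,120,5,"pics/s8.png")
go([.5695,-.0222,.30],75.4)
R=Rn.from_rotvec(st["tool_rot"]).as_matrix()
def L(p): # lifter-frame point rel. hook -> world; lifter x=tool x,y=-tool y
    return st["ee_pos"]+R@np.array([p[0],-p[1],.1018-p[2]])
pts=[L((15,0,0)) for _ in []]
P=np.array([L((0,-.011,0)),L((0,.011,0)),L((.015,-.011,.016)),L((.015,.011,.016)),L((-.026,0,.01))])
print(proj("scene",P)); print(proj("wrist",P,st))
bar=np.array([[.5695,-.0222,.169]]);a=np.radians(75.4);v=np.array([np.cos(a),np.sin(a),0])
print("bar",proj("scene",[bar[0]-.025*v,bar[0]+.025*v]),proj("wrist",[bar[0]-.025*v,bar[0]+.025*v],st))
```

```text
pics/s8.png origin 235 160 x 5
t 10.6 ee [ 0.5214 -0.0088  0.2997] toolz [-0.0053 -0.0026 -1.    ] ydir -104.69235815711217 q6 1.599373060496463 open 0.021327141422499214 F [ 0.5299  0.3136 -0.6457]
units tx ty tz [ 1.2476  0.0198 -0.0126] dist 49.91200516151795
world turn 0.0923581571121872 spin units -0.015393026185364533
[[295.983  192.7292]
 [305.5727 188.6678]
 [298.8496 193.1354]
 [308.6401 188.979 ]
 [294.8838 178.868 ]]
[[333.134  244.3487]
 [304.4013 244.3084]
 [334.326  230.2406]
 [303.4032 230.1984]
 [318.7242 280.8734]]
bar [[302.0023 221.3266]
 [323.5792 211.6328]] [[349.2945 173.5235]
 [287.0969 173.6795]]
```

View pics/w8.png

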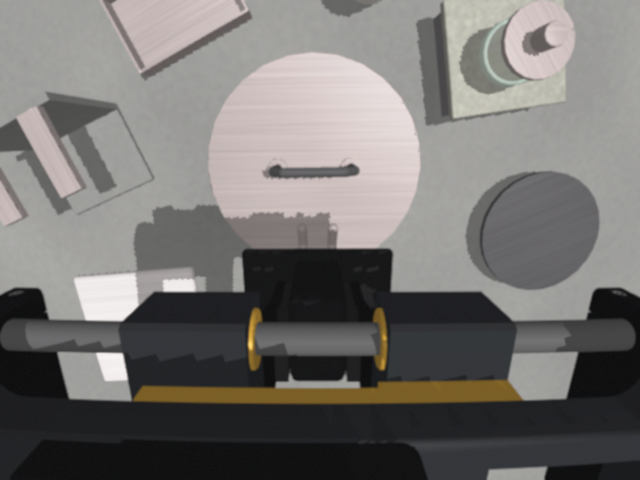

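View pics/s8.png

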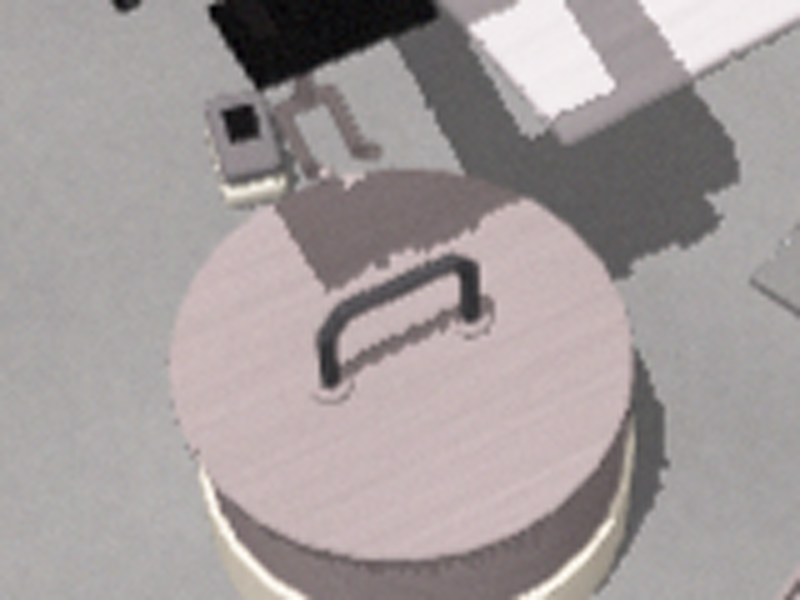

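Wrist view: bar centred at (314,172) and level in the picture, prongs at about 302 and 333. That leaves a lateral offset of about 3 mm. I'm descending behind the bar.

apply_moves([
  {"tx":0.0,"ty":-0.06,"tz":0.4,"spin":0.0},
  {"tx":0.0,"ty":-0.06,"tz":0.8,"spin":0.0},
  {"tx":0.0,"ty":-0.06,"tz":1.2,"spin":0.0},
  {"tx":0.0,"ty":-0.06,"tz":1.5,"spin":0.0},
  {"tx":0.0,"ty":-0.06,"tz":1.6,"spin":0.0},
])

```text
time_s: 11.1
ee_pos: [0.5212, -0.0057, 0.2344]
tool_rot: [3.113, -0.399, -0.012]
contact_force: [0.2, -0.2, -1.1]
opening: 0.0214
```

Run:
```python
from h import *
st=observe();w=vision.snapshot("wrist");cv2.imwrite("pics/w9.png",w[:,:,::-1])
s=vision.snapshot("scene");crop(s,315,220,160,120,5,"pics/s9.png")
go([.5700,-.0215,.2358],75.4)
```

```text
pics/s9.png origin 235 160 x 5
t 11.2 ee [ 0.5217 -0.0061  0.2352] toolz [-0.0063 -0.0023 -1.    ] ydir -104.64815977704066 q6 1.6043592762354038 open 0.021495923722840034 F [ 0.0089  0.6091 -1.0086]
units tx ty tz [ 1.2661  0.0659 -0.0208] dist 50.71884528173486
world turn 0.04815977704066654 spin units -0.008026629506777757
```

View pics/w9.png

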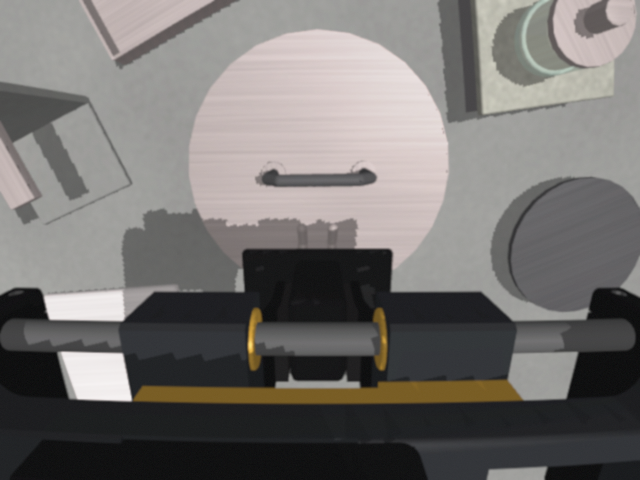

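View pics/s9.png

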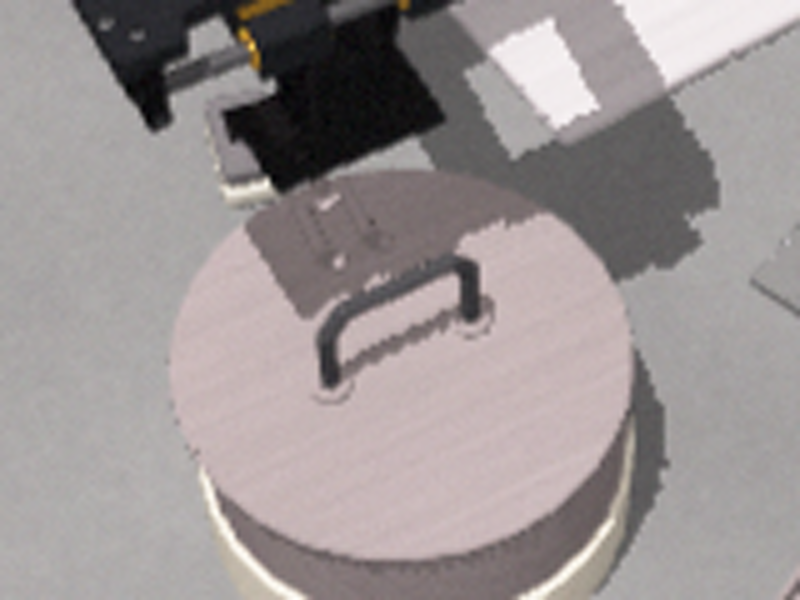

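Prong tips (302 and 333) straddle the bar's middle (317) and sit below it. I'm moving forward through the loop.

apply_moves([
  {"tx":0.25,"ty":0.0,"tz":0.0,"spin":0.0},
  {"tx":0.5,"ty":0.0,"tz":0.0,"spin":0.0},
  {"tx":0.8,"ty":0.0,"tz":0.0,"spin":0.0},
  {"tx":1.1,"ty":0.0,"tz":0.0,"spin":0.0},
  {"tx":1.26,"ty":0.0,"tz":0.0,"spin":0.0},
])

```text
time_s: 11.7
ee_pos: [0.5725, -0.0196, 0.2352]
tool_rot: [3.113, -0.401, -0.007]
contact_force: [0.8, -0.9, -1.8]
opening: 0.0219
```

Run:
```python
from h import *
st=observe();w=vision.snapshot("wrist");cv2.imwrite("pics/w10.png",w[:,:,::-1])
s=vision.snapshot("scene");crop(s,315,220,160,120,5,"pics/s10.png")
go([.5700,-.0215,.2358],75.4)
```

```text
pics/s10.png origin 235 160 x 5
t 11.8 ee [ 0.5717 -0.0194  0.2349] toolz [-0.0055 -0.0025 -1.    ] ydir -104.67081349468342 q6 1.6012780700131874 open 0.021822845768214378 F [-0.5329 -0.4276 -1.4415]
units tx ty tz [-0.0293  0.0609 -0.0228] dist 2.8546529565577865
world turn 0.07081349468342069 spin units -0.011802249113903448
```

View pics/s10.png

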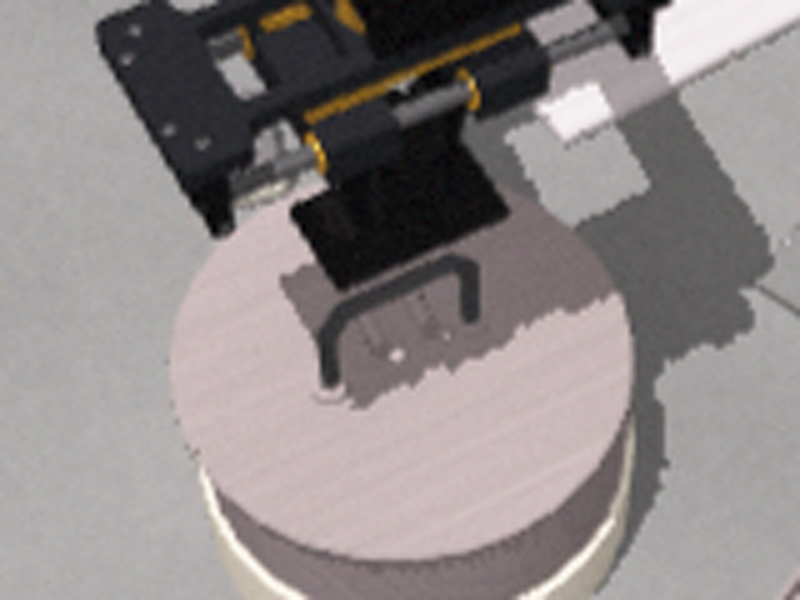

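View pics/w10.png

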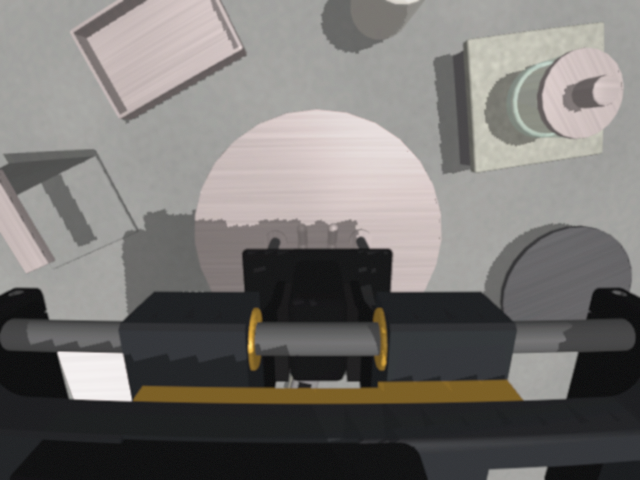

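Both prongs are through the loop with tips beyond the bar. I'm raising slowly.

apply_moves([
  {"tx":0.0,"ty":0.0,"tz":-0.15,"spin":0.0},
  {"tx":0.0,"ty":0.0,"tz":-0.3,"spin":0.0},
  {"tx":0.0,"ty":0.0,"tz":-0.45,"spin":0.0},
  {"tx":0.0,"ty":0.0,"tz":-0.55,"spin":0.0},
  {"tx":0.0,"ty":0.0,"tz":-0.6,"spin":0.0},
])

```text
time_s: 12.3
ee_pos: [0.572, -0.0193, 0.2598]
tool_rot: [3.113, -0.401, -0.006]
contact_force: [-0.3, -0.1, -1.0]
opening: 0.0217
```

apply_moves([
  {"tx":0.0,"ty":0.0,"tz":-0.05,"spin":0.0},
  {"tx":0.0,"ty":0.0,"tz":-0.1,"spin":0.0},
  {"tx":0.0,"ty":0.0,"tz":-0.15,"spin":0.0},
  {"tx":0.0,"ty":0.0,"tz":-0.2,"spin":0.0},
  {"tx":0.0,"ty":0.0,"tz":-0.25,"spin":0.0},
])

```text
time_s: 12.8
ee_pos: [0.5718, -0.0193, 0.2695]
tool_rot: [3.113, -0.401, -0.008]
contact_force: [0.7, 0.2, -4.8]
opening: 0.0217
```

apply_moves([
  {"tx":0.0,"ty":0.0,"tz":-0.1,"spin":0.0},
  {"tx":0.0,"ty":0.0,"tz":-0.2,"spin":0.0},
  {"tx":0.0,"ty":0.0,"tz":-0.3,"spin":0.0},
  {"tx":0.0,"ty":0.0,"tz":-0.4,"spin":0.0},
  {"tx":0.0,"ty":0.0,"tz":-0.5,"spin":0.0},
])

```text
time_s: 13.3
ee_pos: [0.5719, -0.0192, 0.2899]
tool_rot: [3.113, -0.401, -0.007]
contact_force: [0.6, -0.0, -4.1]
opening: 0.0219
```

Run:
```python
from h import *
s=vision.snapshot("scene");crop(s,315,210,160,120,5,"pics/s11.png")
go([.5700,-.0215,.2358],75.4)
```

```text
pics/s11.png origin 235 150 x 5
t 13.35 ee [ 0.5723 -0.0193  0.2907] toolz [-0.0036 -0.003  -1.    ] ydir -104.66584753925088 q6 1.6011440310109495 open 0.02138533238416692 F [ 0.7766  0.1495 -4.6792]
units tx ty tz [-0.0387  0.0628  1.3718] dist 54.9519522714121
world turn 0.06584753925085352 spin units -0.010974589875142252
```

View pics/s11.png

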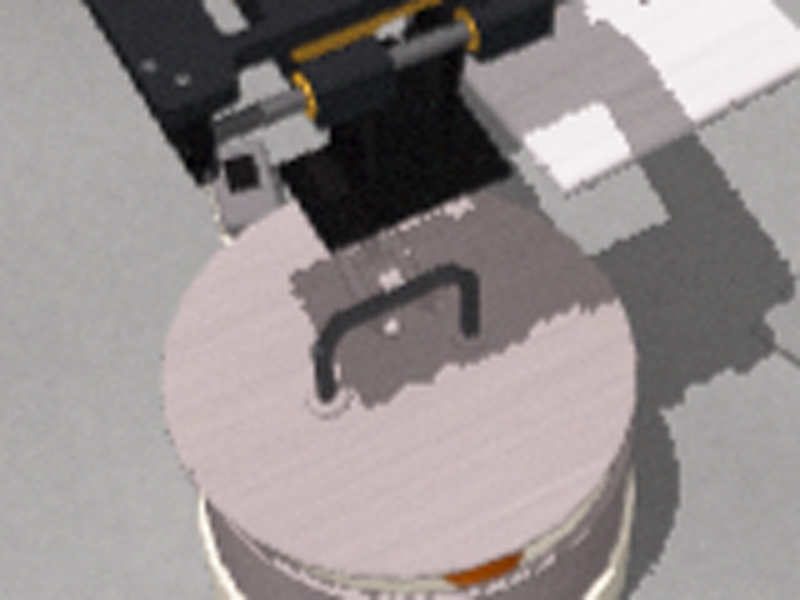

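Lid hangs level and clear. I'm raising it a little more, then carrying it slowly to the rest.

apply_moves([
  {"tx":0.0,"ty":0.0,"tz":-0.1,"spin":0.0},
  {"tx":0.0,"ty":0.0,"tz":-0.2,"spin":0.0},
  {"tx":0.0,"ty":0.0,"tz":-0.3,"spin":0.0},
  {"tx":0.0,"ty":0.0,"tz":-0.35,"spin":0.0},
  {"tx":0.0,"ty":0.0,"tz":-0.35,"spin":0.0},
])

```text
time_s: 13.85
ee_pos: [0.5726, -0.0193, 0.3051]
tool_rot: [3.112, -0.401, -0.004]
contact_force: [-0.4, -0.4, -4.2]
opening: 0.022
```

Run:
```python
from h import *
go([.419,-.276,.303],75.4)
```

```text
t 13.85 ee [ 0.5726 -0.0193  0.3051] toolz [-0.0027 -0.0031 -1.    ] ydir -104.66491127374348 q6 1.6010808244772166 open 0.021958595849179332 F [-0.419  -0.4059 -4.2428]
units tx ty tz [-2.0902  7.1808  0.0837] dist 299.1737191463956
world turn 0.0649112737435189 spin units -0.010818545623919817
```

apply_moves([
  {"tx":-0.03,"ty":0.1,"tz":0.0,"spin":0.0},
  {"tx":-0.08,"ty":0.28,"tz":0.0,"spin":0.0},
  {"tx":-0.16,"ty":0.55,"tz":0.0,"spin":0.0},
  {"tx":-0.25,"ty":0.85,"tz":0.0,"spin":0.0},
  {"tx":-0.34,"ty":1.17,"tz":0.0,"spin":0.0},
])

```text
time_s: 14.35
ee_pos: [0.5467, -0.0623, 0.3052]
tool_rot: [3.112, -0.401, -0.004]
contact_force: [-0.2, 0.1, -4.5]
opening: 0.0217
```

apply_moves([
  {"tx":-0.1,"ty":0.35,"tz":0.0,"spin":0.0},
  {"tx":-0.2,"ty":0.7,"tz":0.0,"spin":0.0},
  {"tx":-0.3,"ty":1.05,"tz":0.0,"spin":0.0},
  {"tx":-0.4,"ty":1.4,"tz":0.0,"spin":0.0},
  {"tx":-0.5,"ty":1.75,"tz":0.0,"spin":0.0},
])

```text
time_s: 14.85
ee_pos: [0.509, -0.1261, 0.3056]
tool_rot: [3.112, -0.401, -0.004]
contact_force: [-0.0, -0.7, -5.5]
opening: 0.0219
```

apply_moves([
  {"tx":-0.1,"ty":0.35,"tz":0.0,"spin":0.0},
  {"tx":-0.2,"ty":0.7,"tz":0.0,"spin":0.0},
  {"tx":-0.3,"ty":1.05,"tz":0.0,"spin":0.0},
  {"tx":-0.4,"ty":1.4,"tz":0.0,"spin":0.0},
  {"tx":-0.5,"ty":1.75,"tz":0.0,"spin":0.0},
])

```text
time_s: 15.35
ee_pos: [0.4713, -0.1897, 0.306]
tool_rot: [3.112, -0.401, -0.004]
contact_force: [-0.2, -0.2, -5.5]
opening: 0.0213
```

Run:
```python
from h import *
go([.419,-.276,.303],75.4)
```

```text
t 15.35 ee [ 0.4713 -0.1897  0.306 ] toolz [-0.003  -0.0035 -1.    ] ydir -104.69168583905 q6 1.2285341479990717 open 0.021323410571668 F [-0.2059 -0.2221 -5.511 ]
units tx ty tz [-0.717   2.4178  0.0865] dist 100.93309958844259
world turn 0.09168583905000105 spin units -0.015280973175000176
```

apply_moves([
  {"tx":-0.1,"ty":0.35,"tz":0.0,"spin":0.0},
  {"tx":-0.2,"ty":0.7,"tz":0.0,"spin":0.0},
  {"tx":-0.3,"ty":1.0,"tz":0.0,"spin":0.0},
  {"tx":-0.4,"ty":1.3,"tz":0.0,"spin":0.0},
  {"tx":-0.48,"ty":1.6,"tz":0.0,"spin":0.0},
])

```text
time_s: 15.85
ee_pos: [0.4358, -0.2474, 0.3063]
tool_rot: [3.112, -0.401, -0.004]
contact_force: [0.1, 0.0, -5.7]
opening: 0.022
```

apply_moves([
  {"tx":-0.07,"ty":0.25,"tz":0.0,"spin":0.0},
  {"tx":-0.14,"ty":0.5,"tz":0.0,"spin":0.0},
  {"tx":-0.2,"ty":0.7,"tz":0.0,"spin":0.0},
  {"tx":-0.23,"ty":0.8,"tz":0.0,"spin":0.0},
  {"tx":-0.23,"ty":0.8,"tz":0.0,"spin":0.0},
])

```text
time_s: 16.35
ee_pos: [0.4186, -0.2765, 0.3064]
tool_rot: [3.112, -0.402, -0.004]
contact_force: [-0.4, -0.4, -5.0]
opening: 0.0217
```

Run:
```python
from h import *
s=vision.snapshot("scene");crop(s,190,240,160,120,5,"pics/s12.png")
t=vision.snapshot("top");crop(t,462,320,160,120,5,"pics/t12.png")
go([.419,-.276,.2635-.109+.03],75.4)
```

```text
pics/s12.png origin 110 180 x 5
pics/t12.png origin 382 260 x 5
t 16.45 ee [ 0.4189 -0.2758  0.3064] toolz [-0.003  -0.0026 -1.    ] ydir -104.68717660745435 q6 1.025518301570831 open 0.02205417710420345 F [ 0.5179  0.6992 -5.2055]
units tx ty tz [ 0.0103 -0.0055  3.0474] dist 121.89790393364686
world turn 0.08717660745435296 spin units -0.014529434575725494
```

View pics/s12.png

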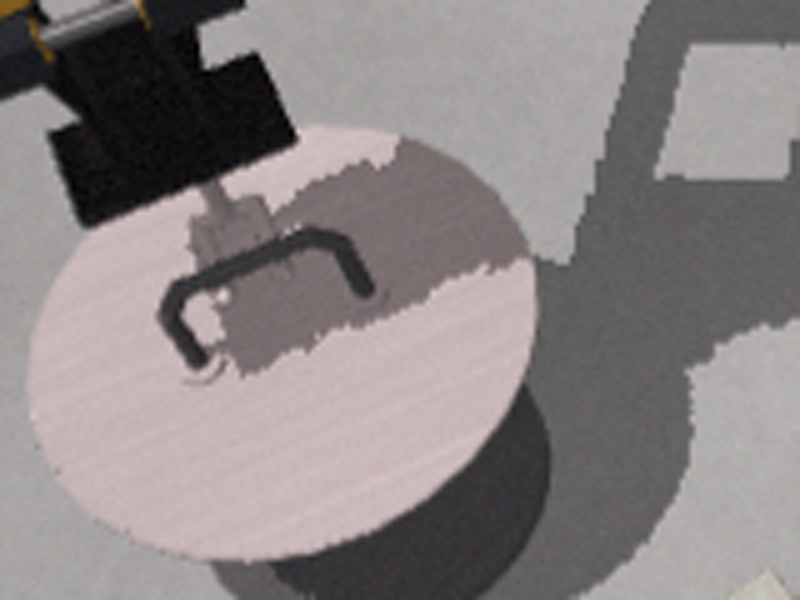

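View pics/t12.png

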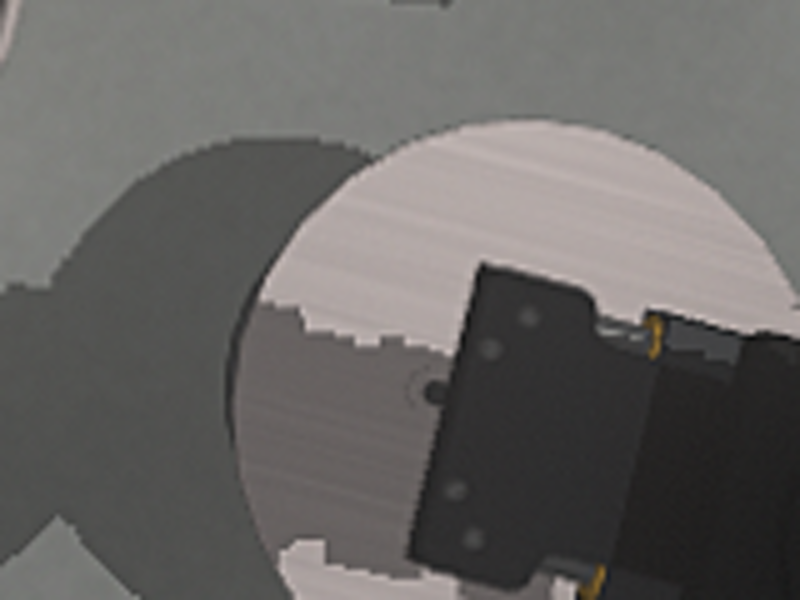

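Run:
```python
from h import *
im=cv2.imread("pics/t12.png")
p=[]
pts=[(235,460),(262,305),(300,235),(380,160),(450,130),(530,120),(620,137),(700,178),(760,240),(795,300),(285,585)]
W=np.array([at("top",(382+a/5,260+b/5),.162)[:2] for a,b in pts])
A=np.c_[2*W,np.ones(len(W))];s=np.linalg.lstsq(A,(W**2).sum(1),rcond=None)[0];print(s[:2],np.sqrt(s[2]+s[:2]@s[:2]))
```

```text
[ 0.4165 -0.2782] 0.09936969852360214
```

Fitted lid circle: centre (0.4165, -0.2782), radius 99 mm, which is directly over the rest. I'm lowering.

apply_moves([
  {"tx":0.0,"ty":0.0,"tz":0.15,"spin":0.0},
  {"tx":0.0,"ty":0.0,"tz":0.4,"spin":0.0},
  {"tx":0.0,"ty":0.0,"tz":0.7,"spin":0.0},
  {"tx":0.0,"ty":0.0,"tz":1.05,"spin":0.0},
  {"tx":0.0,"ty":0.0,"tz":1.4,"spin":0.0},
])

```text
time_s: 16.95
ee_pos: [0.4186, -0.2754, 0.2491]
tool_rot: [3.114, -0.4, -0.005]
contact_force: [0.2, -0.3, -4.4]
opening: 0.0215
```

apply_moves([
  {"tx":0.0,"ty":0.0,"tz":0.3,"spin":0.0},
  {"tx":0.0,"ty":0.0,"tz":0.6,"spin":0.0},
  {"tx":0.0,"ty":0.0,"tz":0.85,"spin":0.0},
  {"tx":0.0,"ty":0.0,"tz":1.05,"spin":0.0},
  {"tx":0.0,"ty":0.0,"tz":1.2,"spin":0.0},
])

```text
time_s: 17.45
ee_pos: [0.4184, -0.2753, 0.2003]
tool_rot: [3.114, -0.4, -0.006]
contact_force: [0.7, 0.6, -4.4]
opening: 0.0216
```

Run:
```python
from h import *
go([.419,-.276,.1845],75.4)
```

```text
t 17.45 ee [ 0.4184 -0.2753  0.2003] toolz [-0.004  -0.0014 -1.    ] ydir -104.64405839458252 q6 1.026030340721554 open 0.021609667104759755 F [ 0.6811  0.5839 -4.4256]
units tx ty tz [0.0197 0.0136 0.3938] dist 15.779648371234625
world turn 0.04405839458252103 spin units -0.007343065763753505
```

apply_moves([
  {"tx":0.0,"ty":0.0,"tz":0.1,"spin":0.0},
  {"tx":0.0,"ty":0.0,"tz":0.2,"spin":0.0},
  {"tx":0.0,"ty":0.0,"tz":0.28,"spin":0.0},
  {"tx":0.0,"ty":0.0,"tz":0.34,"spin":0.0},
  {"tx":0.0,"ty":0.0,"tz":0.39,"spin":0.0},
])

```text
time_s: 17.95
ee_pos: [0.4185, -0.2754, 0.1847]
tool_rot: [3.114, -0.4, -0.005]
contact_force: [-0.7, -0.1, -5.1]
opening: 0.0219
```

apply_moves([
  {"tx":0.0,"ty":0.0,"tz":0.05,"spin":0.0},
  {"tx":0.0,"ty":0.0,"tz":0.1,"spin":0.0},
  {"tx":0.0,"ty":0.0,"tz":0.15,"spin":0.0},
  {"tx":0.0,"ty":0.0,"tz":0.2,"spin":0.0},
  {"tx":0.0,"ty":0.0,"tz":0.25,"spin":0.0},
])

```text
time_s: 18.45
ee_pos: [0.4186, -0.2756, 0.1748]
tool_rot: [3.113, -0.4, -0.004]
contact_force: [0.4, 0.1, -1.9]
opening: 0.0218
```

apply_moves([
  {"tx":0.0,"ty":0.0,"tz":0.1,"spin":0.0},
  {"tx":0.0,"ty":0.0,"tz":0.2,"spin":0.0},
  {"tx":0.0,"ty":0.0,"tz":0.3,"spin":0.0},
  {"tx":0.0,"ty":0.0,"tz":0.38,"spin":0.0},
  {"tx":0.0,"ty":0.0,"tz":0.38,"spin":0.0},
])

```text
time_s: 18.95
ee_pos: [0.4183, -0.2754, 0.1589]
tool_rot: [3.114, -0.4, -0.006]
contact_force: [0.6, -0.6, -1.0]
opening: 0.0219
```

Run:
```python
from h import *
s=vision.snapshot("scene");crop(s,190,260,160,120,5,"pics/s13.png")
cv2.imwrite("pics/w13.png",vision.snapshot("wrist")[:,:,::-1])
go([.419,-.276,.158],75.4)
```

```text
pics/s13.png origin 110 200 x 5
t 19.05 ee [ 0.4186 -0.2756  0.1594] toolz [-0.0033 -0.0021 -1.    ] ydir -104.64669116911652 q6 1.026364791053376 open 0.02171255571400747 F [ 0.7805  0.5327 -0.0906]
units tx ty tz [0.0131 0.0064 0.0362] dist 1.5603479876122877
world turn 0.04669116911651372 spin units -0.007781861519418953
```

View pics/s13.png

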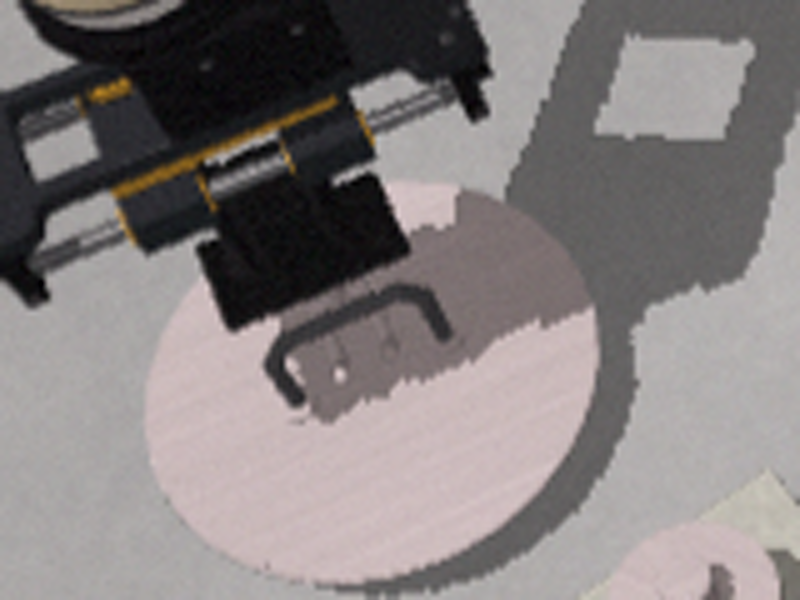

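View pics/w13.png

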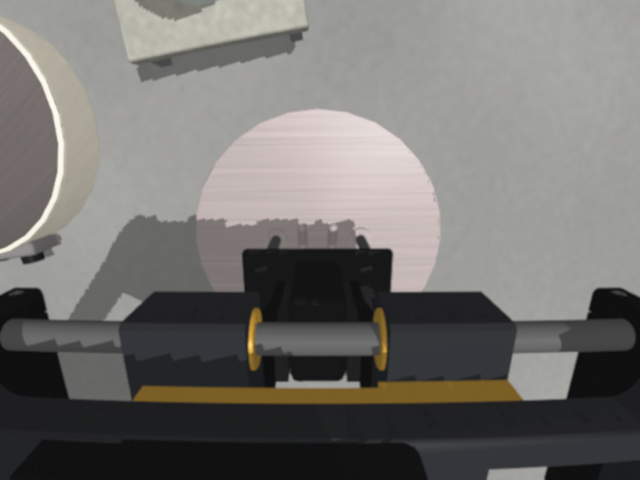

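Lid lies on the rest and the hook is free under the bar. I'm withdrawing backwards, then going up.

apply_moves([
  {"tx":-0.2,"ty":0.0,"tz":0.0,"spin":0.0},
  {"tx":-0.5,"ty":0.0,"tz":0.0,"spin":0.0},
  {"tx":-0.8,"ty":0.0,"tz":0.0,"spin":0.0},
  {"tx":-1.1,"ty":0.0,"tz":0.0,"spin":0.0},
  {"tx":-1.3,"ty":0.0,"tz":0.0,"spin":0.0},
])

```text
time_s: 19.55
ee_pos: [0.3665, -0.2616, 0.1596]
tool_rot: [3.114, -0.401, -0.006]
contact_force: [-0.5, -0.8, -0.9]
opening: 0.0222
```

Run:
```python
from h import *
s=vision.snapshot("scene");crop(s,190,260,160,120,5,"pics/s14.png")
go([.419,-.276,.158],75.4)
```

```text
pics/s14.png origin 110 200 x 5
t 19.6 ee [ 0.3656 -0.261   0.1595] toolz [-0.0055 -0.0002 -1.    ] ydir -104.68244828176378 q6 0.9644000345914006 open 0.021493318572136863 F [-1.5754  1.2338 -2.395 ]
units tx ty tz [1.3861 0.0234 0.0308] dist 55.46484215166248
world turn 0.0824482817637886 spin units -0.013741380293964767
```

View pics/s14.png

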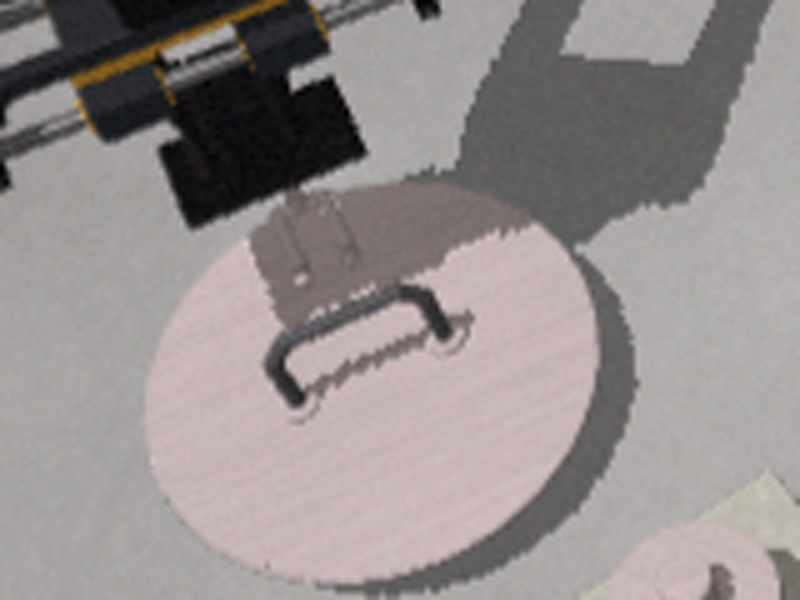

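Hook is clear and the lid hasn't moved. I'm going up and back to the holder.

apply_moves([
  {"tx":0.0,"ty":0.0,"tz":-0.5,"spin":0.0},
  {"tx":0.0,"ty":0.0,"tz":-1.3,"spin":0.0},
  {"tx":0.0,"ty":0.0,"tz":-2.2,"spin":0.0},
  {"tx":0.0,"ty":0.0,"tz":-3.1,"spin":0.0},
  {"tx":0.0,"ty":0.0,"tz":-4.0,"spin":0.0},
])

```text
time_s: 20.1
ee_pos: [0.3662, -0.2608, 0.321]
tool_rot: [3.115, -0.402, -0.008]
contact_force: [1.0, 0.1, -0.8]
opening: 0.0215
```

Run:
```python
from h import *
go([.637,.251,.315],98.9)
t=vision.snapshot("top");crop(t,462,320,160,120,5,"pics/t14.png")
cv2.imwrite("pics/t14f.png",t[:,:,::-1])
```

```text
t 20.1 ee [ 0.3662 -0.2608  0.321 ] toolz [-0.0052 -0.0004 -1.    ] ydir -104.6980836440755 q6 0.963227261026356 open 0.021483081691239057 F [ 1.0153  0.1166 -0.7716]
units tx ty tz [  3.3032 -14.0942   0.1105] dist 579.0606991603919
world turn 23.598083644075473 spin units -3.9330139406792455
pics/t14.png origin 382 260 x 5
```

View pics/t14f.png

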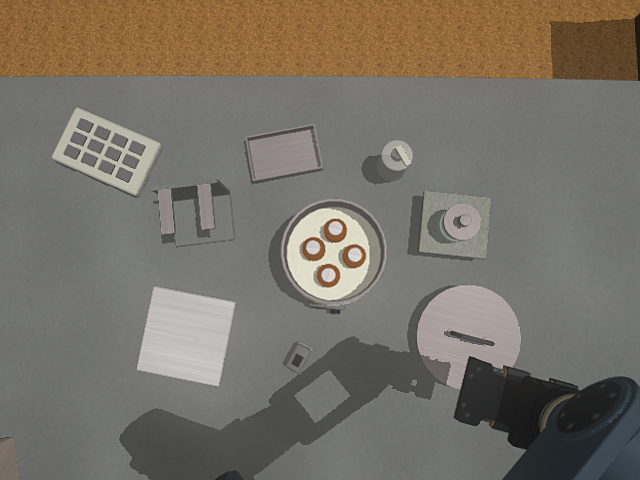

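Top view: lid on the rest, and four bottles in the warmer with caps at about (336,230), (313,248), (354,255), (329,275).

apply_moves([
  {"tx":0.2,"ty":-0.8,"tz":0.0,"spin":0.0},
  {"tx":0.4,"ty":-1.8,"tz":0.0,"spin":0.0},
  {"tx":0.65,"ty":-2.8,"tz":0.0,"spin":0.0},
  {"tx":0.9,"ty":-3.9,"tz":0.0,"spin":0.0},
  {"tx":1.15,"ty":-5.0,"tz":0.0,"spin":0.0},
])

```text
time_s: 20.65
ee_pos: [0.4644, -0.0803, 0.3253]
tool_rot: [3.106, -0.401, 0.008]
contact_force: [1.6, -0.5, -1.6]
opening: 0.0216
```

apply_moves([
  {"tx":0.25,"ty":-1.1,"tz":0.0,"spin":-0.8},
  {"tx":0.5,"ty":-2.2,"tz":0.0,"spin":-1.6},
  {"tx":0.75,"ty":-3.2,"tz":0.0,"spin":-2.4},
  {"tx":1.0,"ty":-4.2,"tz":0.0,"spin":-3.2},
  {"tx":1.2,"ty":-5.2,"tz":0.0,"spin":-3.93},
])

```text
time_s: 21.15
ee_pos: [0.5643, 0.1102, 0.3234]
tool_rot: [3.121, 0.247, 0.005]
contact_force: [1.4, -0.6, -1.5]
opening: 0.0219
```

Run:
```python
from h import *
go([.637,.251,.315],98.9)
```

```text
t 21.15 ee [0.5643 0.1102 0.3234] toolz [ 0.0039 -0.0102 -0.9999] ydir -80.95109982352388 q6 1.4192816353398143 open 0.021942749149083975 F [ 1.4113 -0.625  -1.4679]
units tx ty tz [ 2.3477 -3.1921  0.1815] dist 158.66534849722552
world turn -0.1489001764761042 spin units 0.024816696079350702
```

apply_moves([
  {"tx":0.7,"ty":-0.9,"tz":0.05,"spin":0.0},
  {"tx":1.4,"ty":-1.9,"tz":0.1,"spin":0.0},
  {"tx":2.1,"ty":-2.8,"tz":0.15,"spin":0.0},
  {"tx":2.35,"ty":-3.19,"tz":0.18,"spin":0.0},
  {"tx":2.35,"ty":-3.19,"tz":0.18,"spin":0.0},
])

```text
time_s: 21.65
ee_pos: [0.6373, 0.2537, 0.3133]
tool_rot: [3.122, 0.252, 0.003]
contact_force: [-1.2, -0.6, -1.1]
opening: 0.0216
```

Run:
```python
from h import *
st=observe();w=vision.snapshot("wrist");cv2.imwrite("pics/w15.png",w[:,:,::-1])
s=vision.snapshot("scene");crop(s,425,180,160,120,5,"pics/s15.png")
go([.637,.251,.315],98.9)
```

```text
pics/s15.png origin 345 120 x 5
t 21.75 ee [0.6365 0.2506 0.3141] toolz [ 0.0022 -0.0113 -0.9999] ydir -80.91974939857917 q6 1.630989965487142 open 0.022070281555282793 F [ 0.9286 -0.3466 -0.7811]
units tx ty tz [ 0.0133 -0.008  -0.0231] dist 1.1116232173162477
world turn -0.1802506014208234 spin units 0.030041766903470563
```

View pics/w15.png

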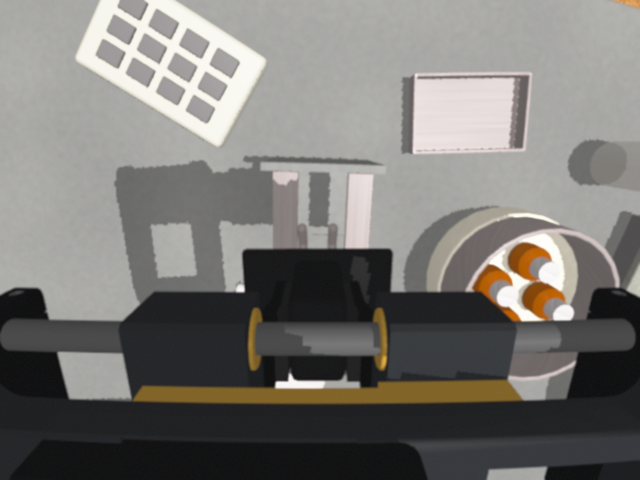

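View pics/s15.png

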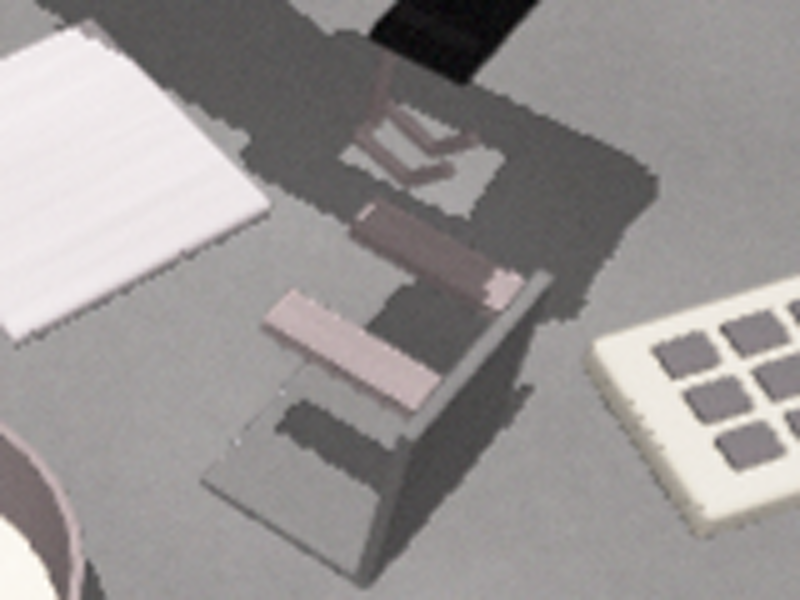

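apply_moves([
  {"tx":0.06,"ty":0.03,"tz":0.4,"spin":0.0},
  {"tx":0.06,"ty":0.03,"tz":0.9,"spin":0.0},
  {"tx":0.06,"ty":0.03,"tz":1.4,"spin":0.0},
  {"tx":0.06,"ty":0.03,"tz":1.8,"spin":0.0},
  {"tx":0.06,"ty":0.03,"tz":2.0,"spin":0.0},
])

```text
time_s: 22.25
ee_pos: [0.6379, 0.2467, 0.2326]
tool_rot: [3.12, 0.245, -0.003]
contact_force: [-0.4, -0.4, -1.1]
opening: 0.0218
```

Run:
```python
from h import *
st=observe();w=vision.snapshot("wrist");cv2.imwrite("pics/w16.png",w[:,:,::-1])
go([.639,.2485,.1438],98.9)
```

```text
t 22.3 ee [0.6377 0.2469 0.2318] toolz [-0.0023 -0.0127 -0.9999] ydir -81.02198121974689 q6 1.6293714695701917 open 0.022019525238564402 F [-0.1719 -0.9453 -2.7601]
units tx ty tz [ 0.0466 -0.061   2.2003] dist 88.0642394959226
world turn -0.07801878025310316 spin units 0.01300313004218386
```

View pics/w16.png

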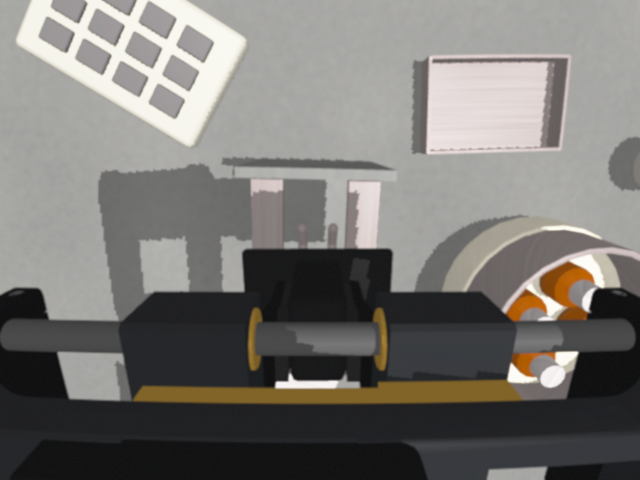

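Prongs (302 and 333) sit centred between the rails' inner edges (283 and 347). I'm lowering onto the rails.

apply_moves([
  {"tx":0.04,"ty":-0.05,"tz":0.4,"spin":0.0},
  {"tx":0.04,"ty":-0.05,"tz":0.8,"spin":0.0},
  {"tx":0.04,"ty":-0.05,"tz":1.3,"spin":0.0},
  {"tx":0.04,"ty":-0.05,"tz":1.7,"spin":0.0},
  {"tx":0.04,"ty":-0.05,"tz":1.95,"spin":0.0},
])

```text
time_s: 22.8
ee_pos: [0.6387, 0.2473, 0.1535]
tool_rot: [3.119, 0.244, -0.006]
contact_force: [-0.8, -0.4, -1.8]
opening: 0.0217
```

Run:
```python
from h import *
go([.639,.2485,.1438],98.9)
```

```text
t 22.8 ee [0.6387 0.2473 0.1535] toolz [-0.0027 -0.0129 -0.9999] ydir -81.07118326923671 q6 1.632706928404648 open 0.02166438970180328 F [-0.7648 -0.3748 -1.7844]
units tx ty tz [ 0.0139 -0.0319  0.2433] dist 9.830486328631633
world turn -0.02881673076331026 spin units 0.00480278846055171
```

apply_moves([
  {"tx":0.0,"ty":0.0,"tz":0.1,"spin":0.0},
  {"tx":0.0,"ty":0.0,"tz":0.18,"spin":0.0},
  {"tx":0.0,"ty":0.0,"tz":0.24,"spin":0.0},
  {"tx":0.0,"ty":0.0,"tz":0.26,"spin":0.0},
  {"tx":0.0,"ty":0.0,"tz":0.26,"spin":0.0},
])

```text
time_s: 23.3
ee_pos: [0.6392, 0.2471, 0.1441]
tool_rot: [3.119, 0.244, -0.003]
contact_force: [-1.0, -2.1, 0.8]
opening: 0.0221
```

Seated (the weight has come off), so I'm opening.

apply_moves([
  {"tx":0.0,"ty":0.0,"tz":0.0,"spin":0.0},
  {"tx":0.0,"ty":0.0,"tz":0.0,"spin":0.0},
  {"tx":0.0,"ty":0.0,"tz":0.0,"spin":0.0},
  {"tx":0.0,"ty":0.0,"tz":0.0,"spin":0.0},
  {"tx":0.0,"ty":0.0,"tz":0.0,"spin":0.0},
], hand=-0.2)

```text
time_s: 23.8
ee_pos: [0.6392, 0.2472, 0.1441]
tool_rot: [3.119, 0.244, -0.003]
contact_force: [-0.2, -0.3, -0.2]
opening: 0.0495
```

apply_moves([
  {"tx":0.0,"ty":0.0,"tz":-0.4,"spin":0.0},
  {"tx":0.0,"ty":0.0,"tz":-1.0,"spin":0.0},
  {"tx":0.0,"ty":0.0,"tz":-1.8,"spin":0.0},
  {"tx":0.0,"ty":0.0,"tz":-2.6,"spin":0.0},
  {"tx":0.0,"ty":0.0,"tz":-3.4,"spin":0.0},
])

```text
time_s: 24.3
ee_pos: [0.6391, 0.249, 0.2812]
tool_rot: [3.119, 0.244, -0.004]
contact_force: [-0.1, 0.7, 0.2]
opening: 0.0525
```

Run:
```python
from h import *
st=observe();w=vision.snapshot("wrist");cv2.imwrite("pics/w17.png",w[:,:,::-1])
s=vision.snapshot("scene");cv2.imwrite("pics/s17.png",s[:,:,::-1]);crop(s,425,190,160,120,5,"pics/s17c.png")
t=vision.snapshot("top");cv2.imwrite("pics/t17.png",t[:,:,::-1]);crop(t,335,252,130,130,5,"pics/t17c.png")
go([.5,.1,.25],98.9)
```

```text
pics/s17c.png origin 345 130 x 5
pics/t17c.png origin 270 187 x 5
t 24.45 ee [0.6409 0.2494 0.2833] toolz [ 0.0054 -0.0114 -0.9999] ydir -81.05953088068513 q6 1.6315402966066832 open 0.052263342675975565 F [-0.6727 -0.3062  0.1027]
units tx ty tz [-4.0623  3.1323  0.8547] dist 208.0153707806849
world turn -0.040469119314877844 spin units 0.006744853219146307
```

View pics/s17c.png

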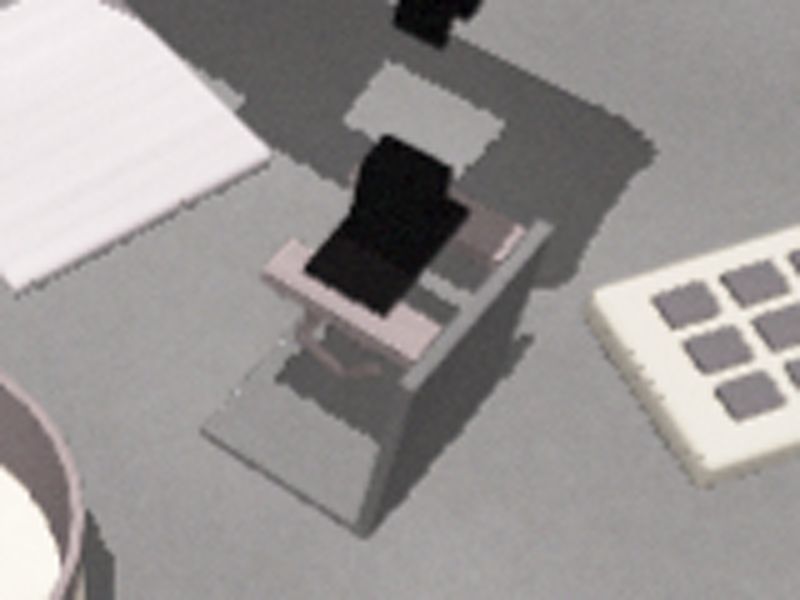

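View pics/t17c.png

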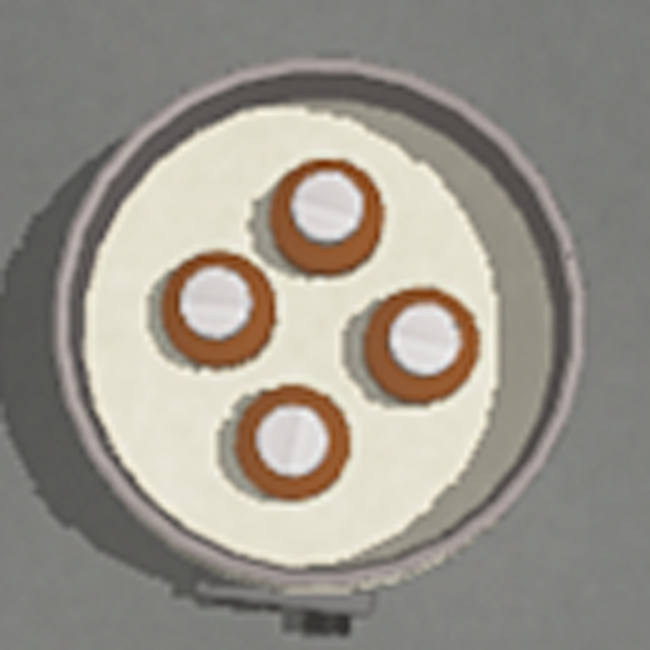

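Lifter hangs with its guard on both rails. Next: locate the caps (z=0.104).

Run:
```python
from h import *
c=np.array([at("top",(270+a/5,187+b/5),.104) for a,b in [(327,206),(215,302),(425,338),(292,440)]])
print(c, c-[.5698,-.0222,0])
for i in range(4):
    for j in range(i): print(i,j,np.linalg.norm(c[i]-c[j]),np.degrees(np.arctan2(*(c[i]-c[j])[[1,0]]))%180)
print("rim",[at("top",(270+a/5,187+b/5),.115) for a,b in [(57,320),(583,325),(320,60),(320,590)]])
lid=cv2.imread("pics/t17.png")[:,:,::-1];crop(lid,462,290,150,150,5,"pics/t17d.png");crop(lid,187,336,120,110,5,"pics/t17e.png")
```

```text
[[ 0.6153 -0.02    0.104 ]
 [ 0.5798  0.0202  0.104 ]
 [ 0.5677 -0.056   0.104 ]
 [ 0.5302 -0.0084  0.104 ]] [[ 0.0455  0.0022  0.104 ]
 [ 0.01    0.0424  0.104 ]
 [-0.0021 -0.0338  0.104 ]
 [-0.0396  0.0138  0.104 ]]
1 0 0.053651489616595924 131.46241370105878
2 0 0.059726874920537895 37.07222875263392
2 1 0.07716990454108283 80.95607083448427
3 0 0.08591837286995638 172.20948829653068
3 1 0.057235696922857356 29.93262148953778
3 2 0.06061907688375463 128.18000554163967
rim [array([0.5717, 0.0764, 0.115 ]), array([ 0.5723, -0.112 ,  0.115 ]), array([ 0.6671, -0.0168,  0.115 ]), array([ 0.4769, -0.0191,  0.115 ])]
pics/t17d.png origin 387 215 x 5
pics/t17e.png origin 127 281 x 5
```

View pics/t17d.png

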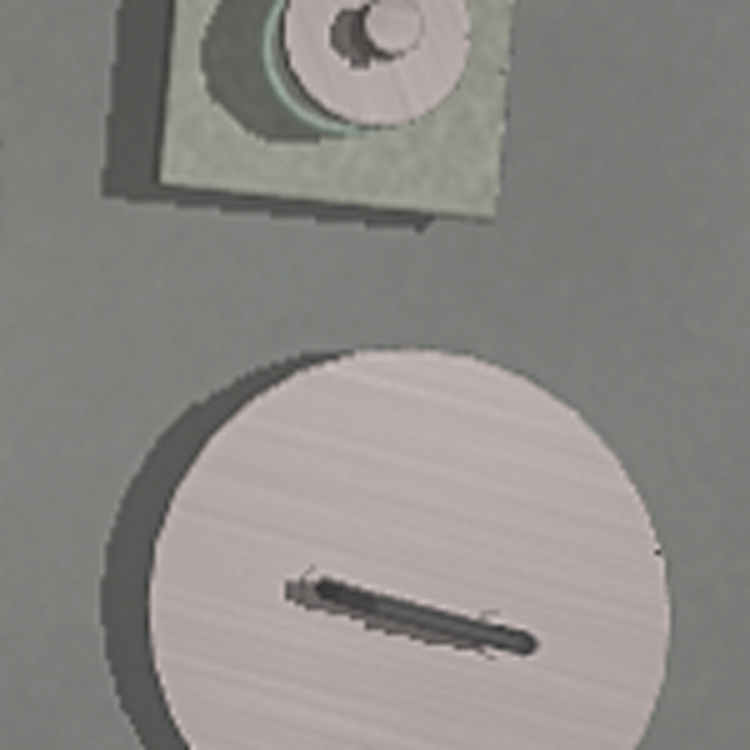

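Run:
```python
from h import *
go([.530,-.008,.20],98.9)
```

```text
t 24.45 ee [0.6409 0.2494 0.2833] toolz [ 0.0054 -0.0114 -0.9999] ydir -81.05953088068513 q6 1.6315402966066832 open 0.052263342675975565 F [-0.6727 -0.3062  0.1027]
units tx ty tz [-3.7456  5.9007  2.1394] dist 292.37082901390556
world turn -0.040469119314877844 spin units 0.006744853219146307
```

apply_moves([
  {"tx":-0.6,"ty":0.9,"tz":0.0,"spin":0.0},
  {"tx":-1.2,"ty":1.9,"tz":0.0,"spin":0.0},
  {"tx":-1.8,"ty":2.9,"tz":0.4,"spin":0.0},
  {"tx":-2.4,"ty":3.8,"tz":0.8,"spin":0.0},
  {"tx":-3.0,"ty":4.7,"tz":1.2,"spin":0.0},
], hand=0.0, newtons=20)

```text
time_s: 24.95
ee_pos: [0.5497, 0.0432, 0.2351]
tool_rot: [3.121, 0.245, 0.003]
contact_force: [1.9, -1.0, 0.0]
opening: 0.0432
```

Run:
```python
from h import *
go([.530,-.008,.18],98.9)
```

```text
t 24.95 ee [0.5497 0.0432 0.2351] toolz [ 0.0027 -0.0112 -0.9999] ydir -81.03968571611723 q6 1.3015075415217523 open 0.04315798704199493 F [ 1.8723 -0.9511  0.0193]
units tx ty tz [-0.6869  1.1726  1.3911] dist 77.79154567843628
world turn -0.06031428388274662 spin units 0.010052380647124437
```

apply_moves([
  {"tx":-0.35,"ty":0.6,"tz":0.5,"spin":0.0},
  {"tx":-0.69,"ty":1.17,"tz":1.0,"spin":0.0},
  {"tx":-0.69,"ty":1.17,"tz":1.39,"spin":0.0},
  {"tx":-0.69,"ty":1.17,"tz":1.39,"spin":0.0},
  {"tx":-0.69,"ty":1.17,"tz":1.39,"spin":0.0},
])

```text
time_s: 25.45
ee_pos: [0.5293, -0.0077, 0.1792]
tool_rot: [3.121, 0.244, -0.0]
contact_force: [0.0, -0.3, -0.6]
opening: 0.0436
```

Run:
```python
from h import *
st=observe();w=vision.snapshot("wrist");cv2.imwrite("pics/w18.png",w[:,:,::-1])
print(proj("wrist",[[.6153,-.02,.104],[.5798,.0202,.104],[.5677,-.056,.104],[.5302,-.0084,.104]],st))
go([.530,-.008,.079],98.9)
```

```text
[[357.8913 130.7639]
 [287.5631 176.4036]
 [397.172  212.2501]
 [318.7726 254.3063]]
t 25.5 ee [ 0.53   -0.0076  0.18  ] toolz [ 0.0025 -0.011  -0.9999] ydir -81.00981043673094 q6 1.2017245797333147 open 0.04334339696675433 F [ 1.2924 -0.1652  0.0956]
units tx ty tz [-0.0039 -0.018   2.5239] dist 100.95853176134827
world turn -0.09018956326906391 spin units 0.015031593878177318
```

View pics/w18.png

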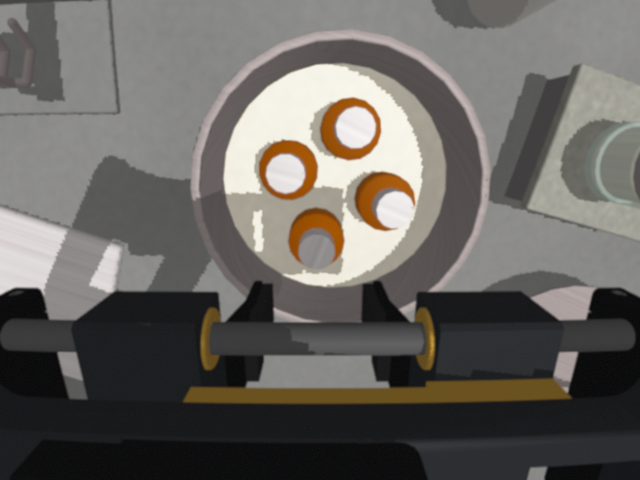

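Caps at (317,250), (286,174), (393,210), (355,130), all within about 4 px (2 mm) of the prediction. I'm descending on the nearest one.

apply_moves([
  {"tx":0.04,"ty":-0.04,"tz":0.6,"spin":0.0},
  {"tx":0.04,"ty":-0.04,"tz":1.2,"spin":0.0},
  {"tx":0.04,"ty":-0.04,"tz":1.8,"spin":0.0},
  {"tx":0.04,"ty":-0.04,"tz":2.3,"spin":0.0},
  {"tx":0.04,"ty":-0.04,"tz":2.5,"spin":0.0},
])

```text
time_s: 26.0
ee_pos: [0.5314, -0.0061, 0.079]
tool_rot: [3.121, 0.247, 0.0]
contact_force: [1.3, 0.6, 0.1]
opening: 0.0433
```

apply_moves([
  {"tx":0.0,"ty":0.0,"tz":0.0,"spin":0.0},
  {"tx":0.0,"ty":0.0,"tz":0.0,"spin":0.0},
  {"tx":0.0,"ty":0.0,"tz":0.0,"spin":0.0},
  {"tx":0.0,"ty":0.0,"tz":0.0,"spin":0.0},
  {"tx":0.0,"ty":0.0,"tz":0.0,"spin":0.0},
], hand=1.0)

```text
time_s: 26.5
ee_pos: [0.5323, -0.0063, 0.08]
tool_rot: [3.12, 0.247, 0.004]
contact_force: [0.2, 0.4, 2.8]
opening: 0.0252
```

apply_moves([
  {"tx":0.0,"ty":0.0,"tz":-0.3,"spin":0.0},
  {"tx":0.0,"ty":0.0,"tz":-0.8,"spin":0.0},
  {"tx":0.0,"ty":0.0,"tz":-1.5,"spin":0.0},
  {"tx":0.0,"ty":0.0,"tz":-2.2,"spin":0.0},
  {"tx":0.0,"ty":0.0,"tz":-2.8,"spin":0.0},
])

```text
time_s: 27.0
ee_pos: [0.5318, -0.0049, 0.1942]
tool_rot: [3.12, 0.247, 0.006]
contact_force: [0.8, 0.1, -0.4]
opening: 0.0252
```

Run:
```python
from h import *
st=observe();w=vision.snapshot("wrist");cv2.imwrite("pics/w19.png",w[:,:,::-1])
go([.366,.240,.19],98.9)
```

```text
t 27.05 ee [ 0.5343 -0.0053  0.1978] toolz [ 0.0121 -0.0129 -0.9998] ydir -80.93044778066583 q6 1.2055506513442795 open 0.02553427026859478 F [-0.2832 -0.5745  1.4487]
units tx ty tz [-3.1879 -6.721   0.065 ] dist 297.55965822039997
world turn -0.16955221933415032 spin units 0.028258703222358388
```

View pics/w19.png

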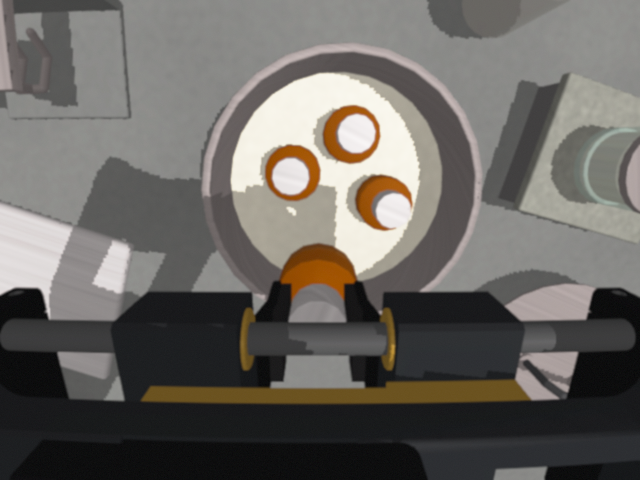

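apply_moves([
  {"tx":-0.4,"ty":-0.9,"tz":0.0,"spin":0.0},
  {"tx":-0.9,"ty":-1.9,"tz":0.0,"spin":0.0},
  {"tx":-1.4,"ty":-2.9,"tz":0.0,"spin":0.0},
  {"tx":-1.85,"ty":-3.9,"tz":0.0,"spin":0.0},
  {"tx":-2.3,"ty":-4.9,"tz":0.0,"spin":0.0},
])

```text
time_s: 27.55
ee_pos: [0.411, 0.1748, 0.1943]
tool_rot: [3.118, 0.246, 0.017]
contact_force: [0.2, -0.1, -1.2]
opening: 0.0253
```

Run:
```python
from h import *
go([.366,.240,.19],98.9)
```

```text
t 27.55 ee [0.411  0.1748 0.1943] toolz [ 0.0121 -0.0127 -0.9998] ydir -80.98471921469235 q6 1.5858929935000263 open 0.025311050379687717 F [ 0.1605 -0.0721 -1.2483]
units tx ty tz [-0.8568 -1.7884  0.0733] dist 79.37700524162713
world turn -0.11528078530761832 spin units 0.019213464217936387
```

apply_moves([
  {"tx":-0.4,"ty":-0.85,"tz":0.0,"spin":0.0},
  {"tx":-0.86,"ty":-1.79,"tz":0.2,"spin":0.0},
  {"tx":-0.86,"ty":-1.79,"tz":0.9,"spin":0.0},
  {"tx":-0.86,"ty":-1.79,"tz":1.7,"spin":0.0},
  {"tx":-0.86,"ty":-1.79,"tz":2.5,"spin":0.0},
])

```text
time_s: 28.05
ee_pos: [0.3671, 0.2395, 0.0927]
tool_rot: [3.119, 0.249, 0.021]
contact_force: [0.2, -0.8, -0.8]
opening: 0.0253
```

Run:
```python
from h import *
go([.366,.240,.048],98.9)
```

```text
t 28.05 ee [0.3671 0.2395 0.0927] toolz [ 0.0144 -0.0119 -0.9998] ydir -80.89063787097709 q6 1.7686209011441205 open 0.025264467435988595 F [ 0.1634 -0.7921 -0.843 ]
units tx ty tz [-0.0386 -0.0316  1.1174] dist 44.74162761733791
world turn -0.20936212902290663 spin units 0.03489368817048444
```

apply_moves([
  {"tx":0.0,"ty":0.0,"tz":0.4,"spin":0.0},
  {"tx":0.0,"ty":0.0,"tz":0.7,"spin":0.0},
  {"tx":0.0,"ty":0.0,"tz":0.95,"spin":0.0},
  {"tx":0.0,"ty":0.0,"tz":1.08,"spin":0.0},
  {"tx":0.0,"ty":0.0,"tz":1.13,"spin":0.0},
])

```text
time_s: 28.55
ee_pos: [0.3682, 0.2388, 0.0478]
tool_rot: [3.118, 0.249, 0.022]
contact_force: [-0.1, -4.0, 16.4]
opening: 0.0252
```

apply_moves([
  {"tx":0.0,"ty":0.0,"tz":0.0,"spin":0.0},
  {"tx":0.0,"ty":0.0,"tz":0.0,"spin":0.0},
  {"tx":0.0,"ty":0.0,"tz":0.0,"spin":0.0},
  {"tx":0.0,"ty":0.0,"tz":0.0,"spin":0.0},
], hand=0.0)

```text
time_s: 28.95
ee_pos: [0.3683, 0.239, 0.0481]
tool_rot: [3.118, 0.249, 0.023]
contact_force: [0.3, 0.0, 0.4]
opening: 0.0421
```

apply_moves([
  {"tx":0.0,"ty":0.0,"tz":-0.3,"spin":0.0},
  {"tx":0.0,"ty":0.0,"tz":-0.9,"spin":0.0},
  {"tx":0.0,"ty":0.0,"tz":-1.8,"spin":0.0},
  {"tx":0.0,"ty":0.0,"tz":-2.7,"spin":0.0},
  {"tx":0.0,"ty":0.0,"tz":-3.5,"spin":0.0},
])

```text
time_s: 29.45
ee_pos: [0.3659, 0.2406, 0.1897]
tool_rot: [3.119, 0.249, 0.024]
contact_force: [1.2, 0.2, -0.7]
opening: 0.0434
```

Run:
```python
from h import *
s=vision.snapshot("scene");crop(s,350,155,160,120,5,"pics/s20.png")
t=vision.snapshot("top");cv2.imwrite("pics/t20.png",t[:,:,::-1]);
go([.581,.022,.19],98.9)
```

```text
pics/s20.png origin 270 95 x 5
t 29.55 ee [0.3687 0.2418 0.1919] toolz [ 0.025  -0.0086 -0.9997] ydir -80.84867255989148 q6 1.7620161577629467 open 0.043931056585955607 F [ 0.475  -0.3084  0.03  ]
units tx ty tz [4.362  6.2671 0.2267] dist 305.56039128611553
world turn -0.2513274401085255 spin units 0.04188790668475425
```

View pics/t20.png

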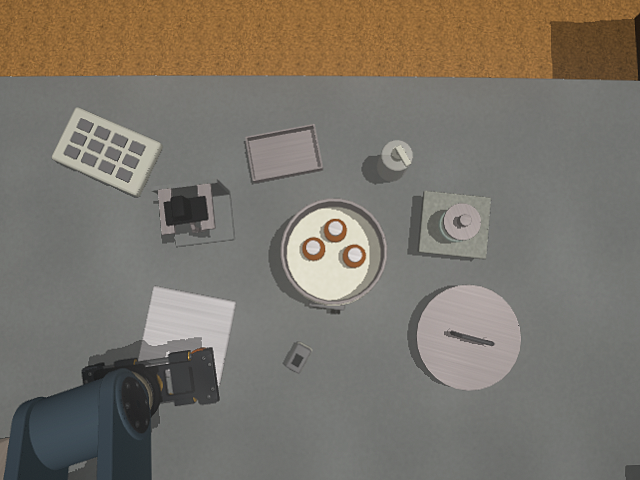

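View pics/s20.png

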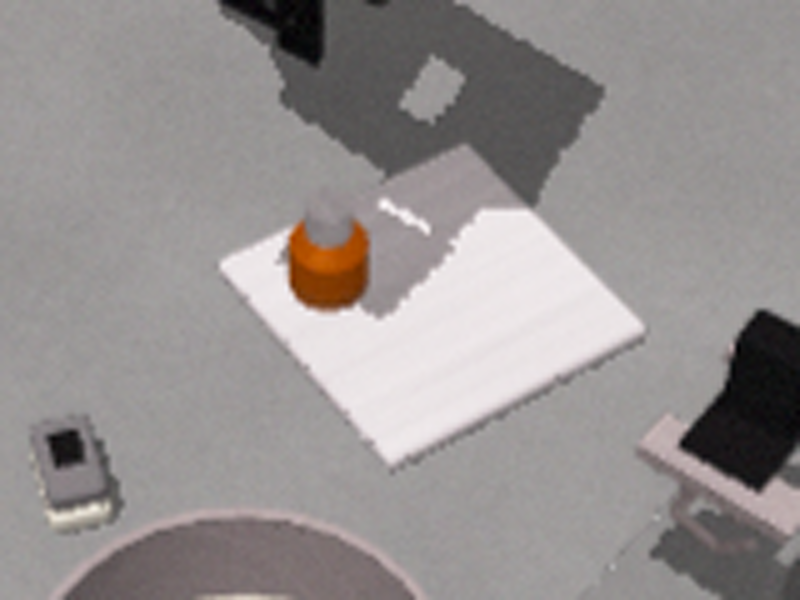

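Bottle stands on the tray and the other three are unmoved. Next: the one at (0.581, 0.021).

apply_moves([
  {"tx":0.5,"ty":0.7,"tz":0.0,"spin":0.0},
  {"tx":1.15,"ty":1.6,"tz":0.0,"spin":0.0},
  {"tx":1.8,"ty":2.6,"tz":0.0,"spin":0.0},
  {"tx":2.5,"ty":3.6,"tz":0.1,"spin":0.0},
  {"tx":3.15,"ty":4.5,"tz":0.1,"spin":0.0},
])

```text
time_s: 30.05
ee_pos: [0.5222, 0.0823, 0.1917]
tool_rot: [3.121, 0.249, 0.035]
contact_force: [0.3, 0.2, 0.1]
opening: 0.0439
```

Run:
```python
from h import *
go([.581,.0215,.17],98.9)
```

```text
t 30.05 ee [0.5222 0.0823 0.1917] toolz [ 0.0228 -0.0084 -0.9997] ydir -80.88246503236556 q6 1.3656065197450635 open 0.04390759819691861 F [0.3424 0.1674 0.1162]
units tx ty tz [1.1991 1.7279 0.5893] dist 87.3691151894596
world turn -0.21753496763443536 spin units 0.03625582793907256
```

apply_moves([
  {"tx":0.6,"ty":0.9,"tz":0.2,"spin":0.0},
  {"tx":1.1,"ty":1.6,"tz":0.5,"spin":0.0},
  {"tx":1.2,"ty":1.73,"tz":0.59,"spin":0.0},
  {"tx":1.2,"ty":1.73,"tz":0.59,"spin":0.0},
  {"tx":1.2,"ty":1.73,"tz":0.59,"spin":0.0},
])

```text
time_s: 30.55
ee_pos: [0.5793, 0.0224, 0.1691]
tool_rot: [3.122, 0.25, 0.03]
contact_force: [-0.9, 0.6, 0.3]
opening: 0.0439
```

Run:
```python
from h import *
st=observe();w=vision.snapshot("wrist");cv2.imwrite("pics/w21.png",w[:,:,::-1])
print(proj("wrist",[[.6153,-.02,.104],[.5798,.0202,.104],[.5677,-.056,.104]],st))
go([.581,.0215,.079],98.9)
```

```text
[[390.8026 219.4766]
 [321.0222 261.6691]
 [426.7761 294.5287]]
t 30.6 ee [0.5794 0.0227 0.1696] toolz [ 0.0206 -0.0078 -0.9998] ydir -80.81623587721266 q6 1.2623930638089134 open 0.043675896969643434 F [ 0.2934  0.658  -0.2768]
units tx ty tz [-0.0093  0.0104  2.2656] dist 90.62391129802964
world turn -0.2837641227873178 spin units 0.047294020464552965
```

View pics/w21.png

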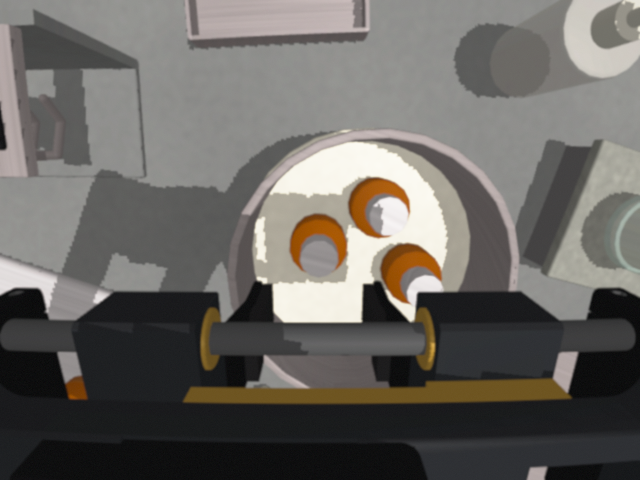

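Target cap at (319,258), so the correction matches. I'm descending.

apply_moves([
  {"tx":0.0,"ty":0.0,"tz":0.6,"spin":0.0},
  {"tx":0.0,"ty":0.0,"tz":1.2,"spin":0.0},
  {"tx":0.0,"ty":0.0,"tz":1.8,"spin":0.0},
  {"tx":0.0,"ty":0.0,"tz":2.2,"spin":0.0},
  {"tx":0.0,"ty":0.0,"tz":2.25,"spin":0.0},
])

```text
time_s: 31.1
ee_pos: [0.5788, 0.0236, 0.0782]
tool_rot: [3.123, 0.254, 0.024]
contact_force: [-0.2, -0.6, -0.9]
opening: 0.0437
```

apply_moves([
  {"tx":0.0,"ty":0.0,"tz":0.0,"spin":0.0},
  {"tx":0.0,"ty":0.0,"tz":0.0,"spin":0.0},
  {"tx":0.0,"ty":0.0,"tz":0.0,"spin":0.0},
  {"tx":0.0,"ty":0.0,"tz":0.0,"spin":0.0},
  {"tx":0.0,"ty":0.0,"tz":0.0,"spin":0.0},
], hand=1.0)

```text
time_s: 31.6
ee_pos: [0.5796, 0.0235, 0.0792]
tool_rot: [3.123, 0.254, 0.027]
contact_force: [0.3, 0.0, 4.3]
opening: 0.0252
```

apply_moves([
  {"tx":0.0,"ty":0.0,"tz":-0.3,"spin":0.0},
  {"tx":0.0,"ty":0.0,"tz":-0.9,"spin":0.0},
  {"tx":0.0,"ty":0.0,"tz":-1.8,"spin":0.0},
  {"tx":0.0,"ty":0.0,"tz":-2.6,"spin":0.0},
  {"tx":0.0,"ty":0.0,"tz":-2.8,"spin":0.0},
])

```text
time_s: 32.1
ee_pos: [0.5798, 0.0241, 0.1956]
tool_rot: [3.121, 0.253, 0.04]
contact_force: [-0.2, -0.2, -0.7]
opening: 0.0254
```

Run:
```python
from h import *
go([.3773,.3148,.19],98.9)
```

```text
t 32.1 ee [0.5798 0.0241 0.1956] toolz [ 0.026  -0.0081 -0.9996] ydir -80.72374260625712 q6 1.2625057693881256 open 0.02538808753622517 F [-0.1658 -0.1651 -0.6612]
units tx ty tz [-3.8258 -7.9896 -0.0506] dist 354.34012506277156
world turn -0.3762573937428897 spin units 0.06270956562381495
```

apply_moves([
  {"tx":-0.4,"ty":-0.9,"tz":0.0,"spin":0.0},
  {"tx":-0.9,"ty":-1.9,"tz":0.0,"spin":0.0},
  {"tx":-1.4,"ty":-2.9,"tz":0.0,"spin":0.0},
  {"tx":-1.9,"ty":-3.9,"tz":0.0,"spin":0.0},
  {"tx":-2.4,"ty":-5.0,"tz":0.0,"spin":0.0},
])

```text
time_s: 32.6
ee_pos: [0.4512, 0.2067, 0.1903]
tool_rot: [3.121, 0.251, 0.037]
contact_force: [0.7, 1.0, -1.3]
opening: 0.0255
```

Run:
```python
from h import *
go([.3773,.3148,.19],98.9)
```

```text
t 32.6 ee [0.4512 0.2067 0.1903] toolz [ 0.0247 -0.0084 -0.9997] ydir -80.79936698787132 q6 1.6324443956793055 open 0.02548124931563605 F [ 0.7065  1.0262 -1.3177]
units tx ty tz [-1.3892 -2.9637 -0.061 ] dist 130.94874717295025
world turn -0.3006330121286851 spin units 0.050105502021447514
```

apply_moves([
  {"tx":-0.5,"ty":-1.0,"tz":0.0,"spin":0.0},
  {"tx":-0.95,"ty":-2.0,"tz":0.0,"spin":0.0},
  {"tx":-1.39,"ty":-2.96,"tz":0.0,"spin":0.0},
  {"tx":-1.39,"ty":-2.96,"tz":0.5,"spin":0.0},
  {"tx":-1.39,"ty":-2.96,"tz":1.2,"spin":0.0},
])

```text
time_s: 33.1
ee_pos: [0.3781, 0.3161, 0.14]
tool_rot: [3.122, 0.257, 0.042]
contact_force: [0.3, 0.2, -0.7]
opening: 0.0253
```

Run:
```python
from h import *
go([.3773,.3148,.048],98.9)
```

```text
t 33.1 ee [0.3781 0.3161 0.14  ] toolz [ 0.0277 -0.0067 -0.9996] ydir -80.58678361021367 q6 1.9056313303109336 open 0.025328317278002794 F [ 0.2706  0.1627 -0.6775]
units tx ty tz [-0.0849  0.0024  2.2981] dist 91.98809651088479
world turn -0.5132163897862938 spin units 0.0855360649643823
```

apply_moves([
  {"tx":-0.05,"ty":0.0,"tz":0.6,"spin":0.0},
  {"tx":-0.08,"ty":0.0,"tz":1.3,"spin":0.0},
  {"tx":-0.08,"ty":0.0,"tz":1.9,"spin":0.0},
  {"tx":-0.08,"ty":0.0,"tz":2.2,"spin":0.0},
  {"tx":-0.08,"ty":0.0,"tz":2.32,"spin":0.0},
])

```text
time_s: 33.6
ee_pos: [0.3766, 0.3135, 0.0464]
tool_rot: [3.119, 0.259, 0.037]
contact_force: [-1.1, -12.2, 25.7]
opening: 0.0251
```

apply_moves([
  {"tx":0.0,"ty":0.0,"tz":0.02,"spin":0.0},
  {"tx":0.0,"ty":0.0,"tz":0.02,"spin":0.0},
])

```text
time_s: 33.8
ee_pos: [0.3768, 0.3132, 0.0465]
tool_rot: [3.118, 0.259, 0.038]
contact_force: [-0.6, -0.5, 1.3]
opening: 0.0254
```

apply_moves([
  {"tx":0.0,"ty":0.0,"tz":0.0,"spin":0.0},
  {"tx":0.0,"ty":0.0,"tz":0.0,"spin":0.0},
  {"tx":0.0,"ty":0.0,"tz":0.0,"spin":0.0},
  {"tx":0.0,"ty":0.0,"tz":0.0,"spin":0.0},
], hand=0.0)

```text
time_s: 34.2
ee_pos: [0.377, 0.3134, 0.0467]
tool_rot: [3.119, 0.259, 0.038]
contact_force: [0.7, 0.2, -0.9]
opening: 0.0422
```

apply_moves([
  {"tx":0.0,"ty":0.0,"tz":-0.3,"spin":0.0},
  {"tx":0.0,"ty":0.0,"tz":-0.9,"spin":0.0},
  {"tx":0.0,"ty":0.0,"tz":-1.8,"spin":0.0},
  {"tx":0.0,"ty":0.0,"tz":-2.7,"spin":0.0},
  {"tx":0.0,"ty":0.0,"tz":-3.4,"spin":0.0},
])

```text
time_s: 34.7
ee_pos: [0.3737, 0.315, 0.1854]
tool_rot: [3.12, 0.26, 0.042]
contact_force: [0.7, 0.7, -1.1]
opening: 0.0433
```

Run:
```python
from h import *
s=vision.snapshot("scene");crop(s,350,155,160,120,5,"pics/s22.png")
t=vision.snapshot("top");cv2.imwrite("pics/t22.png",t[:,:,::-1]);
go([.569,-.0545,.17],98.9)
```

```text
pics/s22.png origin 270 95 x 5
t 34.8 ee [0.3758 0.3162 0.1871] toolz [ 0.0341 -0.0052 -0.9994] ydir -80.48960837203231 q6 1.9051199165806691 open 0.04335631906488607 F [-0.394  -0.3288  0.2122]
units tx ty tz [3.213  9.9338 0.6413] dist 418.4071316743799
world turn -0.6103916279677151 spin units 0.10173193799461917
```

View pics/t22.png

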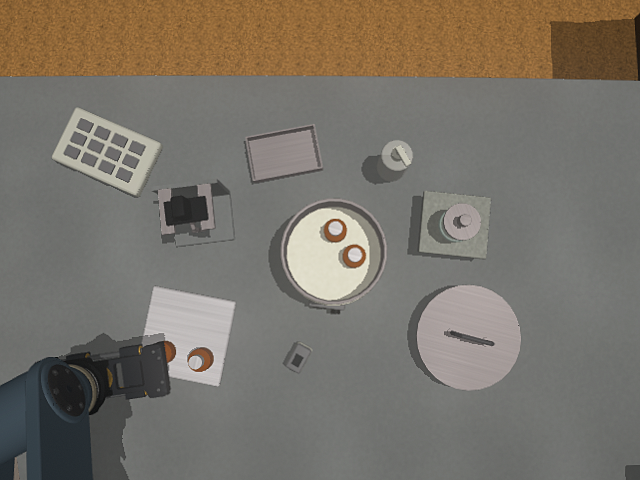

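View pics/s22.png

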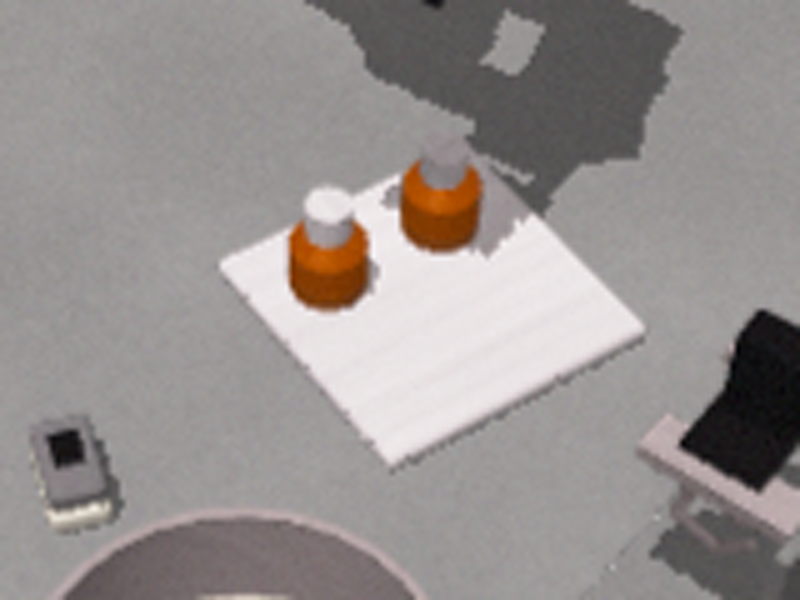

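Two bottles upright on the tray and two left at (336,230) and (354,256).

apply_moves([
  {"tx":0.3,"ty":0.9,"tz":0.0,"spin":0.0},
  {"tx":0.65,"ty":2.0,"tz":0.0,"spin":0.0},
  {"tx":1.0,"ty":3.1,"tz":0.0,"spin":0.0},
  {"tx":1.4,"ty":4.3,"tz":0.0,"spin":0.0},
  {"tx":1.8,"ty":5.5,"tz":0.0,"spin":0.0},
])

```text
time_s: 35.3
ee_pos: [0.4824, 0.1106, 0.1914]
tool_rot: [3.123, 0.261, 0.051]
contact_force: [1.1, 1.4, -0.8]
opening: 0.0439
```

Run:
```python
from h import *
go([.569,-.0545,.175],98.9)
```

```text
t 35.3 ee [0.4824 0.1106 0.1914] toolz [ 0.0328 -0.005  -0.9994] ydir -80.45893045629961 q6 1.41047631783576 open 0.04393559227581958 F [ 1.0591  1.4494 -0.7683]
units tx ty tz [1.4359 4.4258 0.5023] dist 187.1980362926357
world turn -0.6410695437003824 spin units 0.10684492395006373
```

apply_moves([
  {"tx":0.38,"ty":1.15,"tz":0.1,"spin":0.0},
  {"tx":0.75,"ty":2.3,"tz":0.2,"spin":0.1},
  {"tx":1.1,"ty":3.4,"tz":0.4,"spin":0.1},
  {"tx":1.43,"ty":4.42,"tz":0.5,"spin":0.1},
  {"tx":1.43,"ty":4.42,"tz":0.5,"spin":0.1},
])

```text
time_s: 35.8
ee_pos: [0.5716, -0.0597, 0.1742]
tool_rot: [3.122, 0.236, 0.054]
contact_force: [0.7, -0.5, -0.0]
opening: 0.0437
```

Run:
```python
from h import *
vision.snapshot("wrist")
st=observe();w=vision.snapshot("wrist");cv2.imwrite("pics/w23.png",w[:,:,::-1])
print(proj("wrist",[[.6153,-.02,.104],[.5677,-.056,.104]],st))
go([.569,-.0545,.079],98.9)
```

```text
[[272.4209 185.4768]
 [316.1615 262.9278]]
t 35.9 ee [ 0.5679 -0.055   0.1741] toolz [ 0.0303 -0.004  -0.9995] ydir -81.19120717006275 q6 1.1184985613555503 open 0.04345922398873153 F [-0.3059  1.426   0.1785]
units tx ty tz [-0.0416 -0.0284  2.376 ] dist 95.06328223254398
world turn 0.09120717006277346 spin units -0.015201195010462243
```

View pics/w23.png

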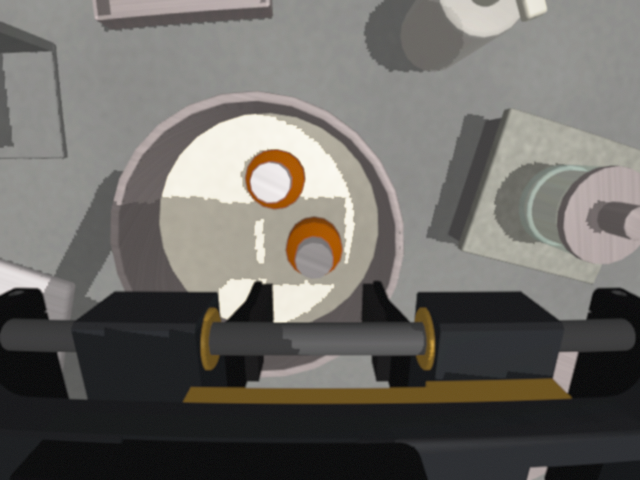

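apply_moves([
  {"tx":0.02,"ty":-0.03,"tz":0.6,"spin":0.0},
  {"tx":0.02,"ty":-0.03,"tz":1.2,"spin":0.0},
  {"tx":0.02,"ty":-0.03,"tz":1.8,"spin":0.0},
  {"tx":0.02,"ty":-0.03,"tz":2.25,"spin":0.0},
  {"tx":0.02,"ty":-0.03,"tz":2.36,"spin":0.0},
])

```text
time_s: 36.4
ee_pos: [0.5685, -0.0516, 0.0776]
tool_rot: [3.128, 0.244, 0.038]
contact_force: [-0.0, 0.1, -0.1]
opening: 0.0436
```

apply_moves([
  {"tx":0.0,"ty":0.0,"tz":0.0,"spin":0.0},
  {"tx":0.0,"ty":0.0,"tz":0.0,"spin":0.0},
  {"tx":0.0,"ty":0.0,"tz":0.0,"spin":0.0},
  {"tx":0.0,"ty":0.0,"tz":0.0,"spin":0.0},
  {"tx":0.0,"ty":0.0,"tz":0.0,"spin":0.0},
], hand=1.0)

```text
time_s: 36.9
ee_pos: [0.5692, -0.0518, 0.0786]
tool_rot: [3.128, 0.244, 0.041]
contact_force: [0.8, 0.2, 2.7]
opening: 0.0255
```

apply_moves([
  {"tx":0.0,"ty":0.0,"tz":-0.3,"spin":0.0},
  {"tx":0.0,"ty":0.0,"tz":-0.9,"spin":0.0},
  {"tx":0.0,"ty":0.0,"tz":-1.8,"spin":0.0},
  {"tx":0.0,"ty":0.0,"tz":-2.6,"spin":0.0},
  {"tx":0.0,"ty":0.0,"tz":-2.8,"spin":0.0},
])

```text
time_s: 37.4
ee_pos: [0.5685, -0.0522, 0.195]
tool_rot: [3.125, 0.244, 0.053]
contact_force: [0.4, 0.3, -1.1]
opening: 0.0252
```

Run:
```python
from h import *
go([.4407,.2282,.19],98.9)
```

```text
t 37.4 ee [ 0.5685 -0.0522  0.195 ] toolz [ 0.034  -0.0045 -0.9994] ydir -81.09364527750238 q6 1.1217212179174794 open 0.025175311282142097 F [ 0.4364  0.2541 -1.1384]
units tx ty tz [-2.0716 -7.4198 -0.0147] dist 308.14342351149173
world turn -0.006354722497633247 spin units 0.0010591204162722079
```

apply_moves([
  {"tx":-0.25,"ty":-0.9,"tz":0.0,"spin":0.0},
  {"tx":-0.55,"ty":-2.0,"tz":0.0,"spin":0.0},
  {"tx":-0.85,"ty":-3.1,"tz":0.0,"spin":0.0},
  {"tx":-1.15,"ty":-4.2,"tz":0.0,"spin":0.0},
  {"tx":-1.45,"ty":-5.2,"tz":0.0,"spin":0.0},
])

```text
time_s: 37.9
ee_pos: [0.4772, 0.1458, 0.1907]
tool_rot: [3.125, 0.243, 0.05]
contact_force: [0.8, 0.1, -1.0]
opening: 0.0253
```

Run:
```python
from h import *
go([.4407,.2282,.19],98.9)
```

```text
t 37.9 ee [0.4772 0.1458 0.1907] toolz [ 0.0325 -0.0044 -0.9995] ydir -81.11309115993772 q6 1.497163687438197 open 0.02533210414196625 F [ 0.7553  0.0587 -0.9735]
units tx ty tz [-0.5834 -2.1765 -0.0224] dist 90.13745932811008
world turn 0.013091159937744123 spin units -0.0021818599896240207
```

apply_moves([
  {"tx":-0.3,"ty":-1.1,"tz":0.0,"spin":0.0},
  {"tx":-0.55,"ty":-2.0,"tz":0.0,"spin":0.0},
  {"tx":-0.58,"ty":-2.18,"tz":0.2,"spin":0.0},
  {"tx":-0.6,"ty":-2.18,"tz":0.8,"spin":0.0},
  {"tx":-0.62,"ty":-2.18,"tz":1.4,"spin":0.0},
])

```text
time_s: 38.4
ee_pos: [0.4413, 0.228, 0.1326]
tool_rot: [3.125, 0.245, 0.053]
contact_force: [-0.4, -0.3, 0.0]
opening: 0.0254
```

Run:
```python
from h import *
go([.4407,.2282,.047],98.9)
```

```text
t 38.4 ee [0.4413 0.228  0.1326] toolz [ 0.034  -0.0043 -0.9994] ydir -81.03817390156122 q6 1.6871952475140264 open 0.02536902040573805 F [-0.3809 -0.2896  0.0069]
units tx ty tz [-0.0855 -0.0269  2.1372] dist 85.5617724036715
world turn -0.061826098438757526 spin units 0.01030434973979292
```

apply_moves([
  {"tx":-0.03,"ty":0.0,"tz":0.6,"spin":0.0},
  {"tx":-0.06,"ty":0.0,"tz":1.2,"spin":0.0},
  {"tx":-0.08,"ty":0.0,"tz":1.75,"spin":0.0},
  {"tx":-0.08,"ty":0.0,"tz":2.02,"spin":0.0},
  {"tx":-0.08,"ty":0.0,"tz":2.13,"spin":0.0},
])

```text
time_s: 38.9
ee_pos: [0.4407, 0.2262, 0.0463]
tool_rot: [3.123, 0.245, 0.049]
contact_force: [-0.8, -9.0, 22.7]
opening: 0.0256
```

apply_moves([
  {"tx":0.0,"ty":0.0,"tz":0.02,"spin":0.0},
  {"tx":0.0,"ty":0.0,"tz":0.02,"spin":0.0},
])

```text
time_s: 39.1
ee_pos: [0.4411, 0.2258, 0.0463]
tool_rot: [3.123, 0.245, 0.05]
contact_force: [0.1, 0.2, 0.2]
opening: 0.0251
```

apply_moves([
  {"tx":0.0,"ty":0.0,"tz":0.0,"spin":0.0},
  {"tx":0.0,"ty":0.0,"tz":0.0,"spin":0.0},
  {"tx":0.0,"ty":0.0,"tz":0.0,"spin":0.0},
  {"tx":0.0,"ty":0.0,"tz":0.0,"spin":0.0},
], hand=0.0)

```text
time_s: 39.5
ee_pos: [0.4414, 0.2259, 0.0465]
tool_rot: [3.123, 0.245, 0.051]
contact_force: [-0.3, 0.3, 0.0]
opening: 0.0424
```

apply_moves([
  {"tx":0.0,"ty":0.0,"tz":-0.3,"spin":0.0},
  {"tx":0.0,"ty":0.0,"tz":-0.9,"spin":0.0},
  {"tx":0.0,"ty":0.0,"tz":-1.8,"spin":0.0},
  {"tx":0.0,"ty":0.0,"tz":-2.7,"spin":0.0},
  {"tx":0.0,"ty":0.0,"tz":-3.4,"spin":0.0},
])

```text
time_s: 40.0
ee_pos: [0.4371, 0.2268, 0.1852]
tool_rot: [3.124, 0.245, 0.054]
contact_force: [0.0, 1.1, -0.4]
opening: 0.0434
```

Run:
```python
from h import *
s=vision.snapshot("scene");crop(s,350,155,160,120,5,"pics/s24.png")
t=vision.snapshot("top");cv2.imwrite("pics/t24.png",t[:,:,::-1]);
go([.617,-.0185,.175],98.9)
```

```text
pics/s24.png origin 270 95 x 5
t 40.1 ee [0.4394 0.2275 0.187 ] toolz [ 0.0424 -0.003  -0.9991] ydir -81.03630247008458 q6 1.6854167441304613 open 0.04345949332596007 F [ 0.2358  0.1526 -0.4589]
units tx ty tz [3.4096 6.7647 0.5054] dist 303.68802350069905
world turn -0.0636975299154301 spin units 0.010616254985905016
```

View pics/t24.png

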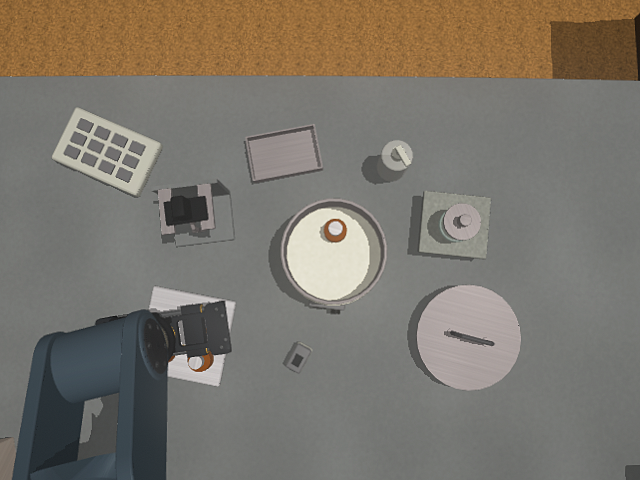

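View pics/s24.png

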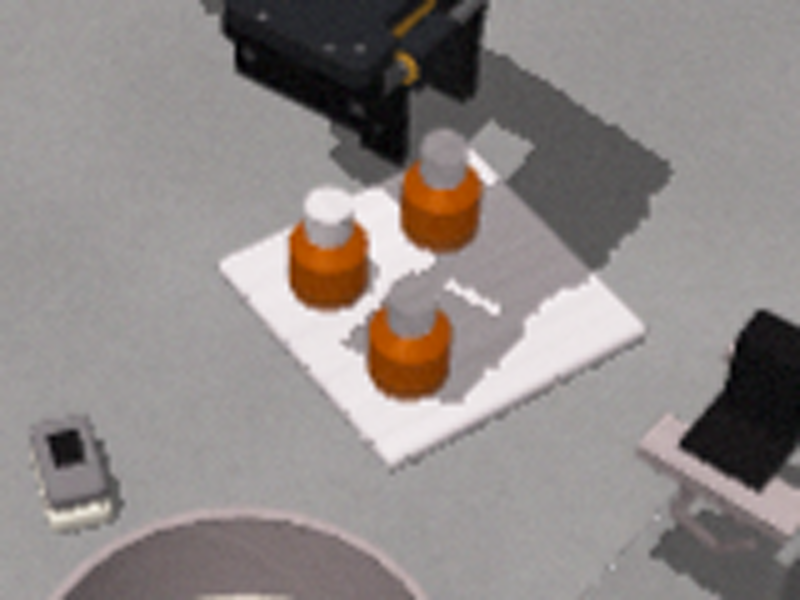

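Three upright on the tray. Last bottle next.

apply_moves([
  {"tx":0.4,"ty":0.8,"tz":0.0,"spin":0.0},
  {"tx":0.9,"ty":1.8,"tz":0.0,"spin":0.0},
  {"tx":1.4,"ty":2.8,"tz":0.0,"spin":0.0},
  {"tx":1.95,"ty":3.8,"tz":0.0,"spin":0.0},
  {"tx":2.45,"ty":4.8,"tz":0.0,"spin":0.0},
])

```text
time_s: 40.6
ee_pos: [0.5664, 0.0517, 0.1923]
tool_rot: [3.125, 0.245, 0.064]
contact_force: [0.6, 0.5, -0.3]
opening: 0.0435
```

Run:
```python
from h import *
go([.613,-.0185,.175],98.9)
```

```text
t 40.6 ee [0.5664 0.0517 0.1923] toolz [ 0.0412 -0.0027 -0.9991] ydir -81.03409377934905 q6 1.3068409231891305 open 0.04348534002251983 F [ 0.6292  0.4931 -0.315 ]
units tx ty tz [0.8594 1.9121 0.4858] dist 86.0784569716578
world turn -0.06590622065095886 spin units 0.010984370108493144
```

apply_moves([
  {"tx":0.45,"ty":1.0,"tz":0.2,"spin":0.0},
  {"tx":0.8,"ty":1.8,"tz":0.4,"spin":0.0},
  {"tx":0.86,"ty":1.91,"tz":0.49,"spin":0.0},
  {"tx":0.86,"ty":1.91,"tz":0.49,"spin":0.0},
  {"tx":0.86,"ty":1.91,"tz":0.49,"spin":0.0},
])

```text
time_s: 41.1
ee_pos: [0.6115, -0.0172, 0.1742]
tool_rot: [3.127, 0.246, 0.06]
contact_force: [-0.7, 0.5, -0.6]
opening: 0.0438
```

Run:
```python
from h import *
vision.snapshot("wrist")
st=observe();w=vision.snapshot("wrist");cv2.imwrite("pics/w25.png",w[:,:,::-1])
print(proj("wrist",[[.6165,-.0185,.104]],st))
go([.6165,-.0185,.079],98.9)
```

```text
[[321.3931 254.9802]]
t 41.2 ee [ 0.6119 -0.0168  0.1749] toolz [ 0.0399 -0.0021 -0.9992] ydir -80.93384722394296 q6 1.1954633479930235 open 0.04360489823726772 F [-0.3833  0.8067  0.3582]
units tx ty tz [0.014  0.0403 2.3991] dist 95.98103347870915
world turn -0.1661527760570607 spin units 0.027692129342843447
```

View pics/w25.png

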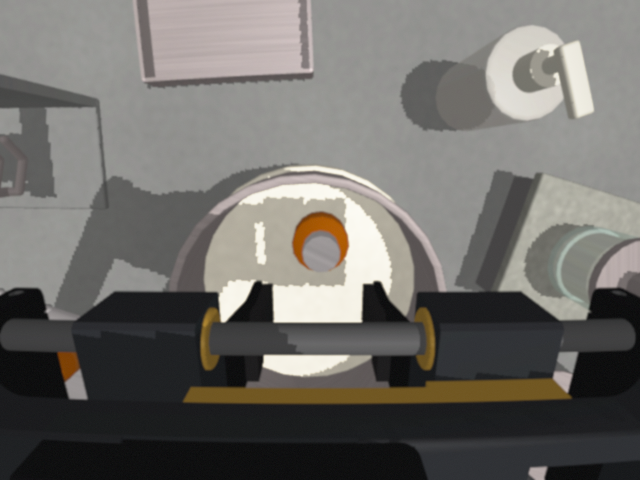

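apply_moves([
  {"tx":0.05,"ty":0.04,"tz":0.6,"spin":0.0},
  {"tx":0.05,"ty":0.04,"tz":1.2,"spin":0.0},
  {"tx":0.05,"ty":0.04,"tz":1.8,"spin":0.0},
  {"tx":0.05,"ty":0.04,"tz":2.25,"spin":0.0},
  {"tx":0.05,"ty":0.04,"tz":2.38,"spin":0.0},
])

```text
time_s: 41.7
ee_pos: [0.616, -0.0166, 0.0783]
tool_rot: [3.127, 0.251, 0.056]
contact_force: [-0.1, -0.6, 0.4]
opening: 0.0439
```

apply_moves([
  {"tx":0.0,"ty":0.0,"tz":0.0,"spin":0.0},
  {"tx":0.0,"ty":0.0,"tz":0.0,"spin":0.0},
  {"tx":0.0,"ty":0.0,"tz":0.0,"spin":0.0},
  {"tx":0.0,"ty":0.0,"tz":0.0,"spin":0.0},
  {"tx":0.0,"ty":0.0,"tz":0.0,"spin":0.0},
], hand=1.0)

```text
time_s: 42.2
ee_pos: [0.6168, -0.0167, 0.0794]
tool_rot: [3.126, 0.251, 0.06]
contact_force: [-0.1, 0.3, 3.4]
opening: 0.0256
```

apply_moves([
  {"tx":0.0,"ty":0.0,"tz":-0.3,"spin":0.0},
  {"tx":0.0,"ty":0.0,"tz":-0.9,"spin":0.0},
  {"tx":0.0,"ty":0.0,"tz":-1.8,"spin":0.0},
  {"tx":0.0,"ty":0.0,"tz":-2.6,"spin":0.0},
  {"tx":0.0,"ty":0.0,"tz":-2.8,"spin":0.0},
])

```text
time_s: 42.7
ee_pos: [0.6148, -0.017, 0.1961]
tool_rot: [3.124, 0.251, 0.072]
contact_force: [1.4, -0.7, -1.2]
opening: 0.0255
```

Run:
```python
from h import *
go([.4523,.3032,.19],98.9)
```

```text
t 42.7 ee [ 0.6148 -0.017   0.1961] toolz [ 0.0463 -0.0031 -0.9989] ydir -80.84335686014417 q6 1.1944996748355547 open 0.02550562929414747 F [ 1.3896 -0.6662 -1.1599]
units tx ty tz [-2.7372 -8.5505 -0.062 ] dist 359.12690860421765
world turn -0.2566431398558393 spin units 0.042773856642639885
```

apply_moves([
  {"tx":-0.3,"ty":-0.9,"tz":0.0,"spin":0.0},
  {"tx":-0.65,"ty":-2.0,"tz":0.0,"spin":0.0},
  {"tx":-1.0,"ty":-3.1,"tz":0.0,"spin":0.0},
  {"tx":-1.35,"ty":-4.2,"tz":0.0,"spin":0.0},
  {"tx":-1.7,"ty":-5.3,"tz":0.0,"spin":0.0},
])

```text
time_s: 43.2
ee_pos: [0.5123, 0.1826, 0.1902]
tool_rot: [3.124, 0.249, 0.07]
contact_force: [1.2, 0.5, -1.5]
opening: 0.0254
```

Run:
```python
from h import *
go([.4523,.3032,.19],98.9)
```

```text
t 43.2 ee [0.5123 0.1826 0.1902] toolz [ 0.0449 -0.0032 -0.999 ] ydir -80.88552585373131 q6 1.5605087766290997 open 0.0254151578596015 F [ 1.1877  0.5277 -1.5194]
units tx ty tz [-1.0022 -3.2135 -0.0713] dist 134.6771925946702
world turn -0.21447414626868522 spin units 0.03574569104478087
```

apply_moves([
  {"tx":-0.35,"ty":-1.1,"tz":0.0,"spin":0.0},
  {"tx":-0.7,"ty":-2.2,"tz":0.0,"spin":0.0},
  {"tx":-1.0,"ty":-3.2,"tz":0.0,"spin":0.0},
  {"tx":-1.02,"ty":-3.2,"tz":0.5,"spin":0.0},
  {"tx":-1.05,"ty":-3.2,"tz":1.2,"spin":0.0},
])

```text
time_s: 43.7
ee_pos: [0.4526, 0.3042, 0.1396]
tool_rot: [3.125, 0.255, 0.075]
contact_force: [0.5, 0.7, -2.1]
opening: 0.0254
```

Run:
```python
from h import *
st=observe();w=vision.snapshot("wrist");cv2.imwrite("pics/w26.png",w[:,:,::-1])
go([.4523,.3032,.0475],98.9)
```

```text
t 43.75 ee [0.4493 0.3019 0.1346] toolz [ 0.0378 -0.0061 -0.9993] ydir -80.77152416058313 q6 1.8243122450575842 open 0.025376478164757726 F [-1.231  -0.8072 -3.3101]
units tx ty tz [ 0.0003 -0.0474  2.1775] dist 87.11987530086142
world turn -0.32847583941685343 spin units 0.05474597323614224
```

View pics/w26.png

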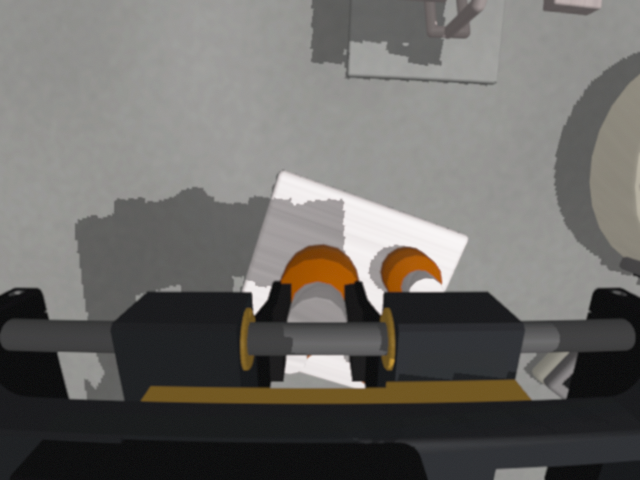

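apply_moves([
  {"tx":0.0,"ty":-0.03,"tz":0.6,"spin":0.0},
  {"tx":0.0,"ty":-0.05,"tz":1.2,"spin":0.0},
  {"tx":0.0,"ty":-0.05,"tz":1.75,"spin":0.0},
  {"tx":0.0,"ty":-0.05,"tz":2.05,"spin":0.0},
  {"tx":0.0,"ty":-0.05,"tz":2.17,"spin":0.0},
])

```text
time_s: 44.25
ee_pos: [0.4516, 0.3023, 0.047]
tool_rot: [3.12, 0.252, 0.054]
contact_force: [-1.9, -8.5, 20.1]
opening: 0.0256
```

apply_moves([
  {"tx":0.0,"ty":0.0,"tz":0.02,"spin":0.0},
  {"tx":0.0,"ty":0.0,"tz":0.02,"spin":0.0},
])

```text
time_s: 44.45
ee_pos: [0.452, 0.3022, 0.0472]
tool_rot: [3.12, 0.252, 0.055]
contact_force: [0.1, -0.3, -0.1]
opening: 0.0253
```

apply_moves([
  {"tx":0.0,"ty":0.0,"tz":0.0,"spin":0.0},
  {"tx":0.0,"ty":0.0,"tz":0.0,"spin":0.0},
  {"tx":0.0,"ty":0.0,"tz":0.0,"spin":0.0},
  {"tx":0.0,"ty":0.0,"tz":0.0,"spin":0.0},
], hand=0.0)

```text
time_s: 44.85
ee_pos: [0.4522, 0.3023, 0.0474]
tool_rot: [3.12, 0.252, 0.056]
contact_force: [-0.4, 0.9, 0.2]
opening: 0.0421
```

apply_moves([
  {"tx":0.0,"ty":0.0,"tz":-0.3,"spin":0.0},
  {"tx":0.0,"ty":0.0,"tz":-0.9,"spin":0.0},
  {"tx":0.0,"ty":0.0,"tz":-1.8,"spin":0.0},
  {"tx":0.0,"ty":0.0,"tz":-2.8,"spin":0.0},
  {"tx":0.0,"ty":0.0,"tz":-3.8,"spin":0.0},
])

```text
time_s: 45.35
ee_pos: [0.4462, 0.3034, 0.2014]
tool_rot: [3.12, 0.252, 0.056]
contact_force: [0.8, -0.6, -0.9]
opening: 0.0434
```

apply_moves([
  {"tx":0.0,"ty":1.0,"tz":-1.0,"spin":0.0},
  {"tx":0.0,"ty":2.0,"tz":-1.5,"spin":0.0},
  {"tx":0.0,"ty":3.0,"tz":-1.5,"spin":0.0},
  {"tx":0.0,"ty":4.0,"tz":-1.5,"spin":0.0},
  {"tx":0.0,"ty":5.0,"tz":-1.5,"spin":0.0},
])

```text
time_s: 45.85
ee_pos: [0.4759, 0.105, 0.2654]
tool_rot: [3.12, 0.253, 0.059]
contact_force: [0.1, 0.1, -0.1]
opening: 0.0435
```

Run:
```python
from h import *
s=vision.snapshot("scene");cv2.imwrite("pics/s27.png",s[:,:,::-1]);crop(s,350,155,160,120,5,"pics/s27c.png")
t=vision.snapshot("top");cv2.imwrite("pics/t27.png",t[:,:,::-1]);crop(t,187,336,130,120,5,"pics/t27c.png")
go([.45,.1,.3])
```

```text
pics/s27c.png origin 270 95 x 5
pics/t27c.png origin 122 276 x 5
t 45.95 ee [0.477  0.1025 0.2652] toolz [ 0.0384 -0.0094 -0.9992] ydir -81.09887058701437 q6 1.4074648816204147 open 0.04351906075994165 F [-0.2554  0.5196  0.0443]
units tx ty tz [-0.6451 -0.0296 -0.895 ] dist 44.147047145164194
```

View pics/t27.png

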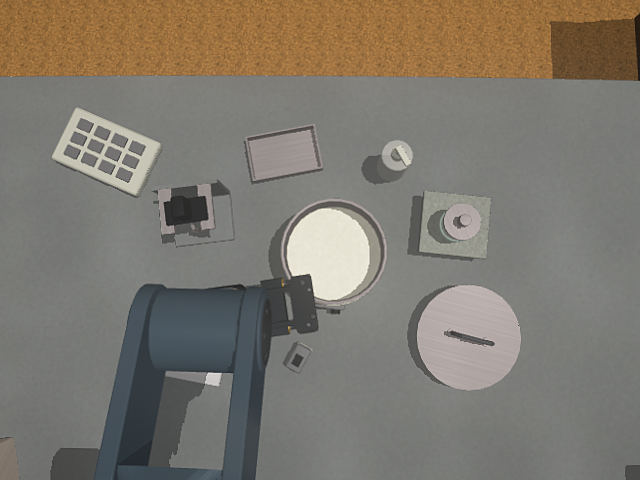

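View pics/s27.png

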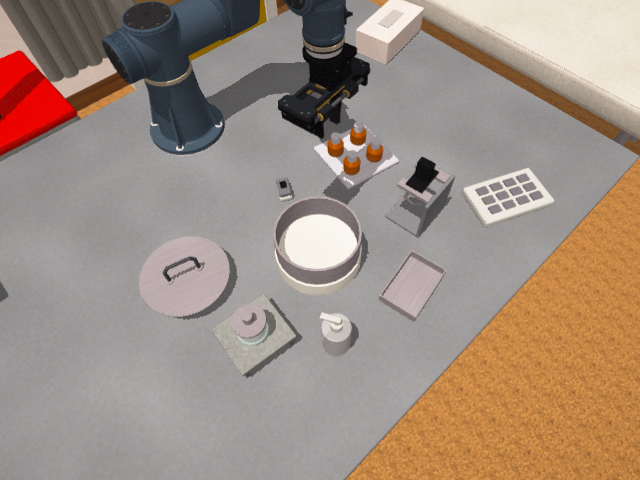

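View pics/t27c.png

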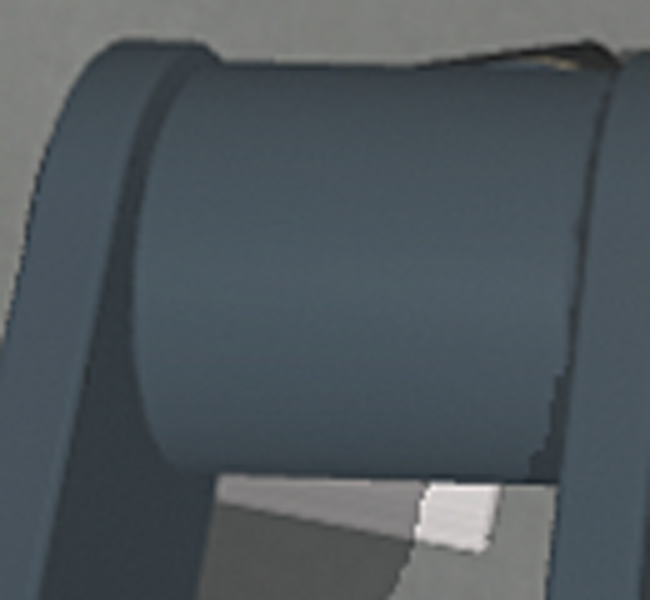

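All four bottles are upright in the scene view. I'm moving the arm aside to check the tray from above.

apply_moves([
  {"tx":0.0,"ty":1.0,"tz":-0.4,"spin":0.0},
  {"tx":0.0,"ty":2.0,"tz":-0.6,"spin":0.0},
  {"tx":0.0,"ty":3.0,"tz":-0.6,"spin":0.0},
  {"tx":0.0,"ty":4.0,"tz":-0.6,"spin":0.0},
  {"tx":0.0,"ty":4.0,"tz":-0.6,"spin":0.0},
])

```text
time_s: 46.45
ee_pos: [0.5022, -0.0589, 0.2925]
tool_rot: [3.117, 0.236, 0.062]
contact_force: [0.5, 0.3, -0.2]
opening: 0.043
```

apply_moves([
  {"tx":0.0,"ty":0.0,"tz":0.0,"spin":0.0},
  {"tx":0.0,"ty":0.0,"tz":0.0,"spin":0.0},
  {"tx":0.0,"ty":0.0,"tz":0.0,"spin":0.0},
])

```text
time_s: 46.75
ee_pos: [0.5018, -0.0574, 0.2925]
tool_rot: [3.118, 0.239, 0.062]
contact_force: [-0.4, 0.0, 0.6]
opening: 0.0435
```

Run:
```python
from h import *
s=vision.snapshot("scene");crop(s,360,155,160,120,5,"pics/s28c.png")
t=vision.snapshot("top");crop(t,187,270,150,220,3.6 and 3,"pics/t28c.png");crop(t,187,336,130,120,5,"pics/t28d.png")
cv2.imwrite("pics/t28.png",t[:,:,::-1])
print(observe()["ee_pos"])
```

```text
pics/s28c.png origin 280 95 x 5
pics/t28c.png origin 112 160 x 3
pics/t28d.png origin 122 276 x 5
[ 0.502  -0.0576  0.2925]
```

View pics/t28d.png

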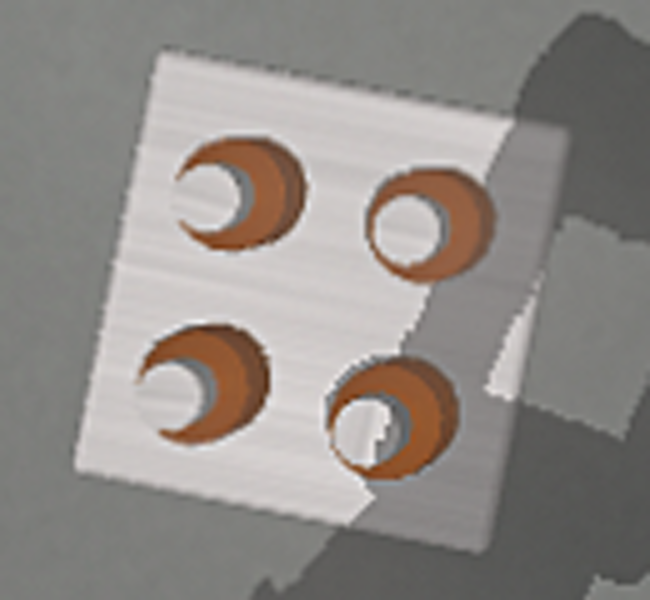

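View pics/s28c.png

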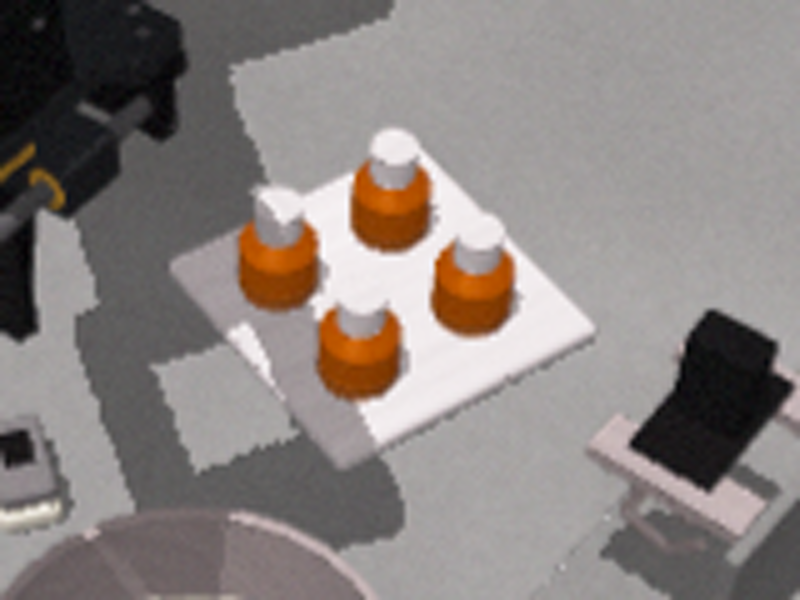

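View pics/t28.png

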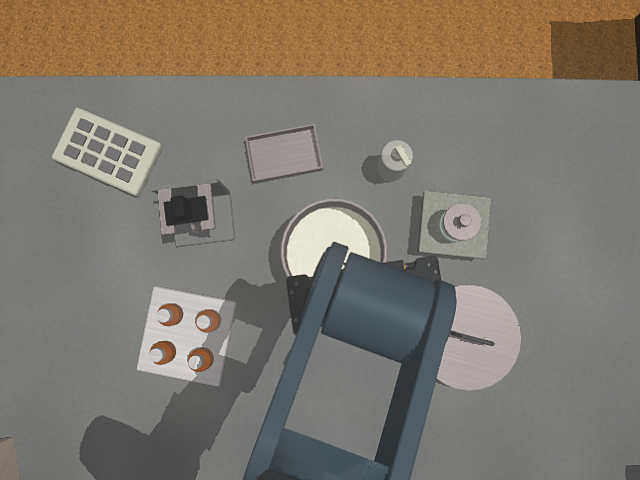

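Run:
```python
from h import *
a,b=at("top",(417,336),.04),at("top",(520.6,336),.04);c=at("top",(469,284.7),.04)
print("lid",(a+b)/2,c[0]-.1,"diam",np.linalg.norm(a-b)); j=at("top",(463,220.5),.134); print("jar knob",j, "F",observe()["contact_force"])
env.job_done(); print(observe()["time_s"])
```

```text
lid [ 0.4191 -0.2772  0.04  ] 0.41674345254150147 diam 0.19802667867117196
jar knob [ 0.6282 -0.2447  0.134 ] F [-0.1699 -0.2911  0.6598]
the job is handed in; nothing more can be done
the job is handed in; nothing more can be done
```

The job is finished and handed in at about 47 s of the 210 s allowed. No verdict is reported, so success rests on my own camera checks.

- **Swab jar:** it stands upright on the raised shelf, about 6 mm from the shelf's centre.
- **Lid:** it was hooked, carried level at about 0.15 m/s, and set down on the rest about 3 mm from the rest's centre. Only the lifter took hold of it.
- **Lifter:** it hangs in its holder with the guard on both rails.
- **Bottles:** all four stand upright on the tray, well inside its edges.
- **Bystanders:** the oximeter, dish and sanitiser look unmoved in the final pictures. I compared these by eye and did not measure them.

The checks disagreed in two small ways. The wrist and top cameras differed by 2–4 mm on the cap and grip positions, and I corrected the grasps for this. The tool also drifted to about 2.5° of tilt during the bottle moves; the bottles still stand upright. I saw no bottle or jar knocked aside during the run.

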